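Un-nest three pots and stand each in its saucer

TASK

Three white plant pots stand nested inside one another on the greenhouse bench. Take the stack apart and stand each pot upright in the saucer of its size: the widest pot in the widest saucer, the middle one in the middle saucer and the narrow tall one in the smallest saucer. Leave the saucers, the sown pot, the jar and the trowel where they are, and do not tip anything over.

Things in the scene. Friction and masses are not known exactly. Their poses are not given: they have to be found in the camera images.
- narrow_pot: narrow deep white plastic pot, innermost and top of the nest: 92 mm tall, foot 28 mm across, straight collar 42 mm across over its top 20 mm; wall 3, floor 4 mm, empty, about 40 g. Origin at the centre of its underside, z up. At the start it stands on the middle pot's floor, underside 8 mm and rim 100 mm above the bench, 24 mm clear above the middle pot's rim; lifts straight out with 2 mm play at the foot.
- middle_pot: middle white plastic pot: 72 mm tall, foot 38 mm across, straight collar 54 mm across over its top 20 mm; wall 3, floor 4 mm, empty, about 45 g. Origin at the centre of its underside, z up. At the start it holds the narrow pot and stands on the wide pot's floor, underside 4 mm and rim 76 mm above the bench, 26 mm clear above the wide pot's rim; lifts straight out with 2 mm play at the foot.
- wide_pot: wide squat white plastic pot, outermost of the nest, standing on the bench: 50 mm tall, foot 48 mm across, straight collar 66 mm across over its top 20 mm; wall 3, floor 4 mm, empty, about 50 g. Origin at the centre of its underside, z up.
- narrow_saucer: smallest terracotta-coloured plant saucer, loose, open upward, lying flat on the bench. Origin at the centre of its underside, z up, round. Floor 3 mm thick, wall flaring outward to the rim 12 mm above the bench. 58 mm across at the rim, flat inner floor about 44 mm across. The narrow pot belongs in it.
- middle_saucer: middle-sized terracotta-coloured plant saucer, loose, open upward, lying flat on the bench. Origin at the centre of its underside, z up, round. Floor 3 mm thick, wall flaring outward to the rim 12 mm above the bench. 70 mm across at the rim, flat inner floor about 54 mm across. The middle pot belongs in it.
- wide_saucer: largest terracotta-coloured plant saucer, loose, open upward, lying flat on the bench. Origin at the centre of its underside, z up, round. Floor 3 mm thick, wall flaring outward to the rim 12 mm above the bench. 84 mm across at the rim, flat inner floor about 66 mm across. The wide pot belongs in it.
- sown_pot: bystander: big white pot full of dark soil with a red label, 120 mm across and 105 mm tall, the label's top about 155 mm above the bench. Origin at the centre of its underside. To be left alone.
- jar: bystander: closed amber glass jar with a steel lid, 68 mm across, 85 mm tall. Origin at the centre of its underside. To be left alone.
- trowel: bystander: hand trowel lying flat with wooden handle and steel blade, 290 mm long, 60 mm wide, up to 30 mm high. Origin underneath, near where the handle meets the blade's neck; x points along the blade to its tip (170 mm), the handle runs 120 mm the other way. To be left alone.
Not all that is in view belongs to the job. What is shaped like the wide_saucer but turquoise is not meant. What is shaped like the middle_saucer but blue is not meant.

How it is judged:
By the outcome, as a careful person would: the job done as asked, in the order asked, and still so for the second after the job is handed in, with the robot touching nothing.
It also fails if it takes over 112 s, if anything falls off the work surface, if the arm or the gripper's body presses on something with over 40 N, if the wrist force passes 120 N, or if a joint passes its speed limit or range.

ROBOT

A 6-joint arm with a two-finger parallel gripper is mounted at the origin on the work surface. World frame = base frame: x ahead of the robot, y to its left, z up, the work surface at z = 0. Lengths are in mm, angles in rad, forces in N, time in s.
With the tool pointing down it reaches from about 325 to 775 mm from the base axis. Payload 9.3 kg.
Tool frame: the origin (TCP) lies between the finger pads; the fingertips stand 8 mm ahead of it and the grasp point (between the pads) lies 11 mm behind it; z points along the fingers, x is the direction in which the jaws open and shut, and the axes are right-handed (so a half turn about z gives the same grasp; the last joint's range is limited). The gripper opens to 85 mm and grips with 20 to 120 N. Pads are 22 mm wide; open, the fingers measure 114 mm over their backs; the gripper's body (76 mm by 85 mm) begins 54 mm behind the grasp point. The pads swing forward as they close: fully open they stand 13 mm farther back than shut.
Start: joints at [-1.415, 0.259, 0.021, 1.334, 0, 1.418], TCP at [167.147, -523.983, 239.279] pointing down, gripper open.
Joint ranges: [-3.04, 3.04], [-0.91, 1.82], [-1.04, 1.36], [-1.92, 1.95], [-1.52, 1.45], [-3.14, 3.14]. Speed limits (rad/s): [2.22, 2.22, 2.79, 3.14, 3.14, 3.14].

INTERFACE

Orientations are given as a 3x3 rotation matrix whose columns are the frame's x, y, z axes.
In Python, from rig import robot gives the robot as it stands.
- The arm moves only by the tool servo_tool, never from a script. Its argument "targets" is a list of rows, each an object with "gripper": the closure, from 0 (fully open) to 1 (shut); "translation": the shift along the tool's x, y, z in mm, a list of three; "roll": the turn about the tool's z in rad. A call has 1 to 12 rows; each row shifts and turns the pose as measured when the row begins, along the tool's axes as they then stand; what a row does not reach is not made up. A row lasts 1/8 s, in which the tool goes at most 62.5 mm and 10.7 degrees, less where a joint would pass 70% of its speed; a pose out of reach is approached as far as the arm can. A call with a gripper value outside its range is refused whole. The fingers move at their own pace and stop on an object; the grip force is fixed at half the most. Time passes only in rows, so rows that do not move let the fingers close. It gives the time, the measured TCP pose, the force and the opening at its end, in the units of the state.
- robot.sense(): the state, without advancing time (a new reading comes with each control period).
- robot.grab_frame(name): name is "side" or "top" or "wrist"; returns the picture (400x640x3 uint8, red, green, blue); there is no depth.
- robot.get_calibration(name): a dict with "K" (3x3 intrinsics, pixels), "dist" ([k1, k2, p1, p2, k3] as OpenCV has them; the pictures are not rectified), "R" (3x3) and "t" (3): a world point X has camera coordinates R X + t; the wrist camera has in their place "tool_from_camera" (4x4, takes a point from camera to tool coordinates, whose origin is the TCP and whose axes are the tool frame's). Camera axes: x right, y down, z forward; pixel columns grow to the right and rows downward; lengths in mm; the calibration is good to about 2 mm. A picture is of the moment at which its call begins: read the wrist's pose just before it. get_calibration takes no time and is no camera call.
- robot.hand_in(): hands the job in, once; it reports no verdict.
The state is a dict: "t": time; "joints": joint angles; "qd": joint speeds; "joint_efforts": joint torques, N m; "eef_pos": TCP position; "ee_rot": TCP orientation; "wrist_force": force on the tool from outside, world axes, zero at the start; "ft_torque": the same for the moment, N m; "grip_width": opening from 0.0 (shut) to 1.0 (fully open).
Only numpy, scipy, OpenCV 4.12 (cv2) and the standard library are available. Lean on these libraries where they do the work, as an engineer would, in place of code of your own. Each camera call takes 0.05 s, during which the arm holds its last target.

## Working session

There is one attempt and no reset: what is moved stays moved. The work goes in short steps, Python scripts to look and compute and a tool call to move; the robot and the scene stay as the last step left them, time stands still between calls to the robot, and variables do not carry over. Pictures are saved under pics/ and viewed, and the job is handed in when it is done.

Besides the shell and the picture viewer there is one more tool, called after "Call:" by a JSON object that holds its "method" and its "body". servo_tool: Moves the arm, as the interface text tells. Its arguments: {"type":"object","properties":{"targets":{"type":"array"}},"required":["targets"]}

```bash
ls; mkdir -p pics; python3 - <<'E'
from rig import robot
import cv2
s=robot.sense(); print(s)
for n in ("side","top","wrist"):
    c=robot.get_calibration(n); print(n,c)
    cv2.imwrite(f"pics/{n}0.png",robot.grab_frame(n)[:,:,::-1])
E
```

```text
pics
{'t': 0.0, 'joints': array([-1.41463085e+00,  2.59204529e-01,  2.07521675e-02,  1.33373405e+00,
        2.20277127e-05,  1.41822078e+00]), 'qd': array([-0.00023915, -0.00097096, -0.00196653,  0.00093328, -0.00046776,
        0.00047902]), 'joint_efforts': array([-6.60847650e-05, -5.55641592e+01,  3.44525421e+01,  1.39297600e-02,
       -3.44123973e-04,  1.15130638e-05]), 'eef_pos': array([ 167.09227988, -523.70489915,  238.65570173]), 'ee_rot': array([[ 3.03859285e-01, -9.52716903e-01, -1.94442133e-04],
       [-9.52715937e-01, -3.03859257e-01,  1.37659361e-03],
       [-1.37058705e-03, -2.33042631e-04, -9.99999034e-01]]), 'wrist_force': array([0.71484046, 0.80506567, 0.00362941]), 'ft_torque': array([-0.03912659,  0.03693932, -0.00121007]), 'grip_width': 1.0033821669213363}
side {'K': array([[471.27421514,   0.        , 318.71637151],
       [  0.        , 471.27421514, 195.95597236],
       [  0.        ,   0.        ,   1.        ]]), 'dist': array([-0.05619149,  0.        ,  0.        ,  0.        ,  0.        ]), 'R': array([[ 0.99349146, -0.11212389,  0.02007362],
       [
[... 513 characters left out ...]
516, -0.01583155, -0.97991115]]), 't': array([ -2.47444324, 533.50487032, 850.84619965])}
wrist {'K': array([[312.56005095,   0.        , 322.8392528 ],
       [  0.        , 312.56005095, 194.48016308],
       [  0.        ,   0.        ,   1.        ]]), 'dist': array([-0.00346187,  0.        ,  0.        ,  0.        ,  0.        ]), 'tool_from_camera': array([[ 9.99999868e-01,  1.26343717e-04,  4.98392556e-04,
         4.27703429e-01],
       [-2.80195689e-04,  9.46665927e-01,  3.22216610e-01,
        -8.29551782e+01],
       [-4.31101207e-04, -3.22216707e-01,  9.46665838e-01,
        -1.34099870e+02],
       [ 0.00000000e+00,  0.00000000e+00,  0.00000000e+00,
         1.00000000e+00]])}
```

View pics/top0.png

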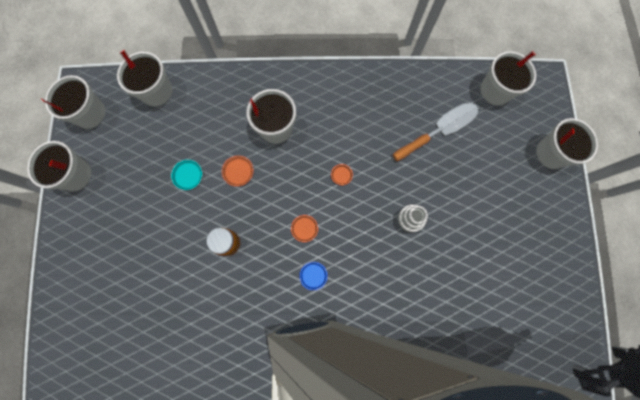

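View pics/side0.png

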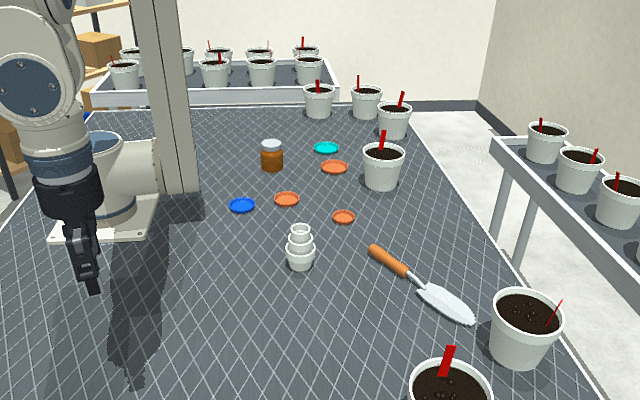

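View pics/wrist0.png

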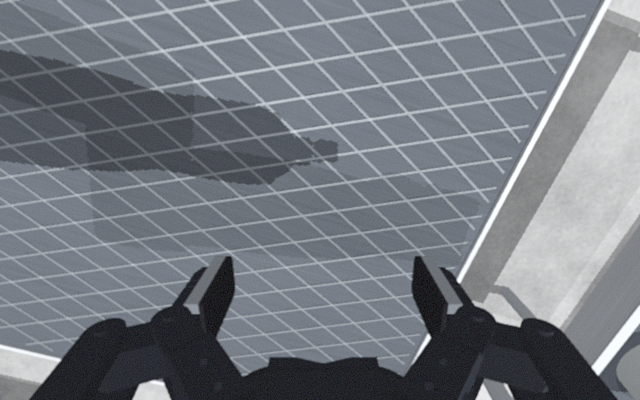

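The top view shows the orange saucers: wide at (238,171), middle at (304,229) and narrow at (342,175). The nest is at (413,217), the jar at (222,241), the sown pot at (271,115), and the trowel at (395,157)–(477,115). I'll segment the saucers and measure them with both fixed cameras.

```bash
cat > h.py <<'E'
import numpy as np, cv2
from rig import robot
from scipy.optimize import least_squares
def proj(n,P):
    c=robot.get_calibration(n); P=np.asarray(P,float).reshape(-1,3)
    return cv2.projectPoints(P,cv2.Rodrigues(c["R"])[0],c["t"],c["K"],c["dist"])[0][:,0]
def ray(n,uv,z):
    c=robot.get_calibration(n)
    p=cv2.undistortPoints(np.array([[uv]],float),c["K"],c["dist"])[0,0]
    d=c["R"].T@np.array([*p,1]); o=-c["R"].T@c["t"]
    return o+d*(z-o[2])/d[2]
def wcal(s):
    T=robot.get_calibration("wrist")["tool_from_camera"]
    R=s["ee_rot"]@T[:3,:3]; o=s["eef_pos"]+s["ee_rot"]@T[:3,3]
    return R,o
def projw(s,P):
    c=robot.get_calibration("wrist"); R,o=wcal(s); P=np.asarray(P,float).reshape(-1,3)
    return cv2.projectPoints(P,cv2.Rodrigues(R.T)[0],-R.T@o,c["K"],c["dist"])[0][:,0]
def rayw(s,uv,z):
    c=robot.get_calibration("wrist"); R,o=wcal(s)
    p=cv2.undistortPoints(np.array([[uv]],float),c["K"],c["dist"])[0,0]
    d=R@np.array([*p,1]); return o+d*(z-o[2])/d[2]
a=np.linspace(0,2*np.pi,72,endpoint=False)
def circ(x,y,z,r): return np.c_[x+r*np.cos(a),y+r*np.sin(a),0*a+z]
def cent(pts):
    h=cv2.convexHull(pts.astype(np.float32)); m=cv2.moments(h)
    return np.array([m["m10"]/m["m00"],m["m01"]/m["m00"]]),m["m00"]
def fitsil(pr,c,circles,x0):
    f=lambda q: cent(np.vstack([pr(circ(q[0],q[1],z,r)) for z,r in circles]))[0]-c
    return least_squares(f,x0).x
SA={"narrow":(29,23.5),"middle":(35,28.5),"wide":(42,34.5)}
E
python3 - <<'E'
from h import *
for n in("top","side"):
    im=cv2.imread(f"pics/{n}0.png"); hsv=cv2.cvtColor(im,cv2.COLOR_BGR2HSV)
    m=((hsv[...,0]<14)&(hsv[...,1]>120)&(hsv[...,2]>120)).astype(np.uint8)
    k,l,st,ce=cv2.connectedComponentsWithStats(m)
    for i in range(1,k):
        if st[i,4]<60: continue
        w=ray(n,ce[i],8)
        # fit
        r=min(SA,key=lambda q:abs(cent(np.vstack([proj(n,circ(w[0],w[1],12,SA[q][0])),proj(n,circ(w[0],w[1],0,SA[q][1]))]))[1]-st[i,4]))
        q=fitsil(lambda P:proj(n,P),ce[i],[(12,SA[r][0]),(0,SA[r][1])],w[:2])
        print(n,ce[i].round(1),st[i,4],r,q.round(1),np.hypot(*q).round())
    for nm,uv,z in (("top",(413,217),100),):
        print(ray(nm,uv,z))
im=cv2.imread("pics/top0.png"); cv2.imwrite("pics/c1.png",cv2.resize(im[190:250,380:450],None,fx=8,fy=8,interpolation=cv2.INTER_CUBIC))
im=cv2.imread("pics/side0.png"); cv2.imwrite("pics/c2.png",cv2.resize(im[215:280,265:335],None,fx=8,fy=8,interpolation=cv2.INTER_CUBIC))
E
```

```text
top [411.2 146.8] 218 narrow [ 677.3 -256.7] 724.0
top [237.1 170.6] 726 wide [618.4 208. ] 652.0
top [341.3 174.4] 344 narrow [603.1 -65.9] 607.0
top [304.  228.2] 553 middle [463.2  33.4] 464.0
[ 473.9175957  -224.30652769  100.        ]
side [381.8 139.4] 93 narrow [810.5 392.3] 900.0
side [333.8 166. ] 286 wide [617.9 208.9] 652.0
side [286.  198.1] 296 middle [462.4  34.2] 464.0
side [342.9 216. ] 237 narrow [603. -65.] 606.0
side [446.5 360.3] 294 narrow [ 714.1 -534.1] 892.0
[ 473.9175957  -224.30652769  100.        ]
```

View pics/c1.png

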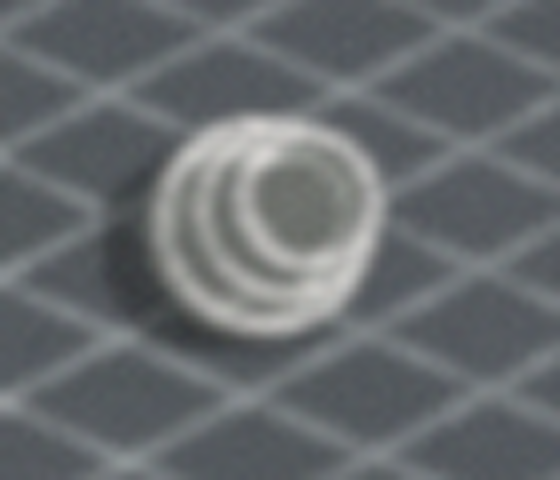

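View pics/c2.png

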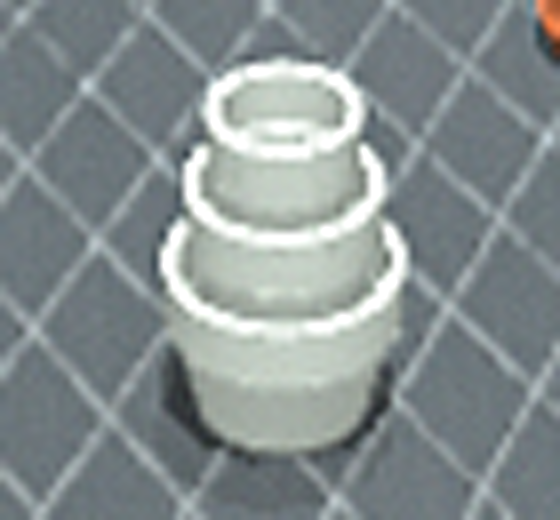

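```bash
python3 - <<'E'
from h import *
for t,n,uv,z in [("narrow","top",(417.3,214.6),100),("wide","top",(413.0,217.7),50),("narrow","side",(299.9,227.9),100),("sown","top",(271.5,114),105),("sown","side",(384,151),105),("jar","top",(220,240.5),85),("trowel handle end","top",(396,157),20),("neck","top",(432,134),15),("tip","top",(477,108),5),("turq","top",(187,174.5),12),("blue","top",(313,275.5),12)]:
    print(t,n,ray(n,uv,z).round(1))
im=cv2.imread("pics/side0.png")
# overlay candidate nest
for (x,y) in [(474,-231)]:
  for s in ("top","side"):
    im=cv2.imread(f"pics/{s}0.png"); 
    ov=cv2.resize(im,None,fx=8,fy=8,interpolation=cv2.INTER_CUBIC)
    for z,r in ((100,21),(76,27),(50,33),(0,24)):
        p=((proj(s,circ(x,y,z,r))+.5)*8-.5).astype(int); cv2.polylines(ov,[p.reshape(-1,1,2)],True,(0,0,255),1)
    c=(proj(s,[[x,y,50]])[0]*8).astype(int)
    cv2.imwrite(f"pics/ov_{s}.png",ov[c[1]-260:c[1]+260,c[0]-260:c[0]+260])
a_=cv2.imread("pics/ov_top.png");b=cv2.imread("pics/ov_side.png");cv2.imwrite("pics/ov.png",cv2.resize(np.hstack([a_,b]),(800,400)))
E
```

```text
narrow top [ 479.4 -234.9  100. ]
wide top [ 479.3 -237.7   50. ]
narrow side [ 478.9 -237.4  100. ]
sown top [734.1 107.3 105. ]
sown side [741.7 105.9 105. ]
jar top [428.6 227.7  85. ]
trowel handle end top [ 646.2 -211.7   20. ]
neck top [ 711.9 -315.9   15. ]
tip top [ 793.2 -456.1    5. ]
turq top [609.9 341.1  12. ]
blue top [344.2  12.3  12. ]
```

View pics/ov.png

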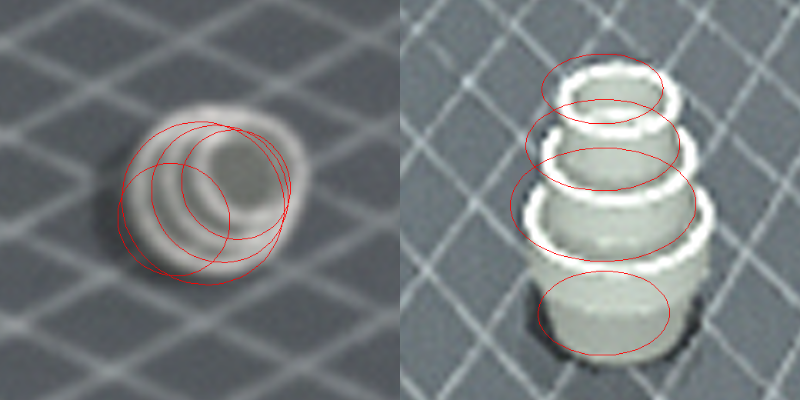

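The nest is at about (479,−236.5), since both cameras agree and the first overlay guess was clearly off. I'll approach now.

Call:
{"method": "servo_tool", "body": {"targets": [{"gripper":0,"translation":[-22,-48,0],"roll":0},{"gripper":0,"translation":[-22,-48,0],"roll":0},{"gripper":0,"translation":[-22,-48,0],"roll":0},{"gripper":0,"translation":[-22,-48,0],"roll":0},{"gripper":0,"translation":[-22,-48,0],"roll":0},{"gripper":0,"translation":[-22,-48,0],"roll":0},{"gripper":0,"translation":[0,0,0],"roll":0},{"gripper":0,"translation":[0,0,0],"roll":0}]}}

```text
t: 1.15
eef_pos: [407.5, -304.3, 236.7]
ee_rot: [[0.302, -0.953, -0.002], [-0.953, -0.302, 0.004], [-0.004, 0.0, -1.0]]
wrist_force: [0.2, -0.5, -1.0]
grip_width: 1.001
```

```bash
cat >> h.py <<'E'
def go(s,x,y,z=None):
    d=np.array([x,y,s["eef_pos"][2] if z is None else z])-s["eef_pos"]
    return (s["ee_rot"].T@d).round(1)
E
python3 - <<'E'
from h import *
s=robot.sense(); print(s["t"],s["joints"].round(3),s["eef_pos"].round(1),s["ee_rot"].round(4))
cv2.imwrite("pics/w1.png",robot.grab_frame("wrist")[:,:,::-1])
print(go(s,479,-236.5))
for z in (100,76,50): print(projw(s,[[479,-236.5,z]]))
E
```

```text
1.15 [-8.070e-01  1.910e-01 -7.500e-02  1.309e+00  2.000e-03  2.027e+00] [ 407.5 -304.3  236.7] [[ 3.022e-01 -9.532e-01 -1.600e-03]
 [-9.532e-01 -3.022e-01  4.100e-03]
 [-4.400e-03  3.000e-04 -1.000e+00]]
[-43.1 -88.6   0.2]
[[270.07757178  80.73567113]]
[[274.50488836  81.33164764]]
[[278.54964147  81.87625814]]
```

View pics/w1.png

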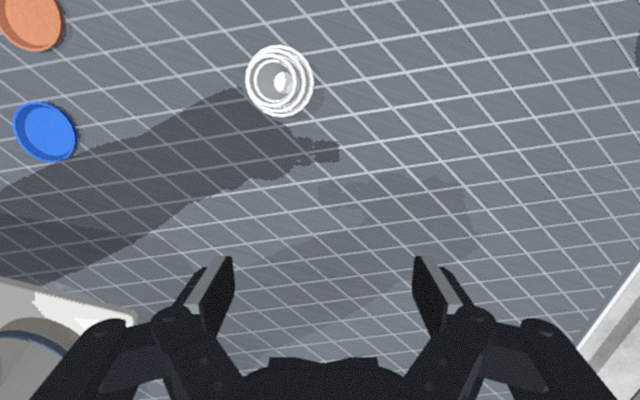

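The wrist view shows the nest at about (279,81), near the predicted (270..279,81). I'll zoom in with an overlay.

```bash
cat >> h.py <<'E'
def zoomw(s,im,circs,c,f,half,out,col=(0,0,255)):
    ov=cv2.resize(im[int(c[1])-half[1]:int(c[1])+half[1],int(c[0])-half[0]:int(c[0])+half[0]],None,fx=f,fy=f,interpolation=cv2.INTER_CUBIC)
    off=np.array([int(c[0])-half[0],int(c[1])-half[1]])
    for x,y,z,r in circs:
        p=((projw(s,circ(x,y,z,r))-off+.5)*f-.5).astype(int); cv2.polylines(ov,[p.reshape(-1,1,2)],True,col,1)
    cv2.imwrite(out,ov)
E
python3 - <<'E'
from h import *
s=robot.sense(); im=cv2.imread("pics/w1.png")
x,y=479,-236.5
zoomw(s,im,[(x,y,100,21),(x,y,76,27),(x,y,50,33)],(280,81),10,(40,40),"pics/wz1.png")
E
```

```text
(no output)
```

View pics/wz1.png

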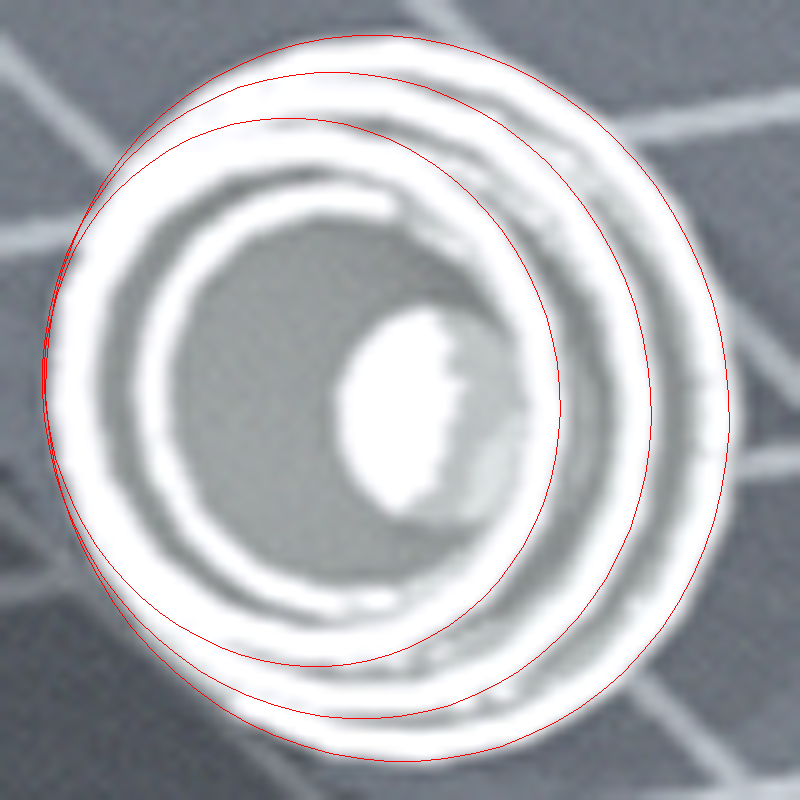

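The overlay agrees within about 1 mm, so I'll move above the nest and roll to stay clear of the joint 6 limit.

Call:
{"method": "servo_tool", "body": {"targets": [{"gripper":0,"translation":[-21,-44,0],"roll":0},{"gripper":0,"translation":[-21,-44,20],"roll":0},{"gripper":0,"translation":[0,0,30],"roll":-0.175},{"gripper":0,"translation":[0,0,30],"roll":-0.175},{"gripper":0,"translation":[0,0,0],"roll":-0.175},{"gripper":0,"translation":[0,0,0],"roll":-0.175},{"gripper":0,"translation":[0,0,0],"roll":0},{"gripper":0,"translation":[0,0,0],"roll":0}]}}

```text
t: 2.2
eef_pos: [475.4, -245.5, 153.7]
ee_rot: [[0.844, -0.537, -0.002], [-0.537, -0.844, 0.004], [-0.004, -0.002, -1.0]]
wrist_force: [-1.0, -0.5, 0.4]
grip_width: 0.999
```

```bash
python3 - <<'E'
from h import *
s=robot.sense(); print(s["t"],s["joints"].round(3),s["eef_pos"].round(1),s["ee_rot"].round(4))
im=robot.grab_frame("wrist")[:,:,::-1]
cv2.imwrite("pics/w2.png",im)
print(go(s,479.2,-237))
E
```

```text
2.2 [-6.340e-01  2.750e-01 -1.780e-01  1.122e+00  1.000e-03  1.503e+00] [ 475.4 -245.5  153.7] [[ 0.8438 -0.5367 -0.0025]
 [-0.5367 -0.8438  0.0035]
 [-0.004  -0.0017 -1.    ]]
[-1.4 -9.2  0. ]
```

View pics/w2.png

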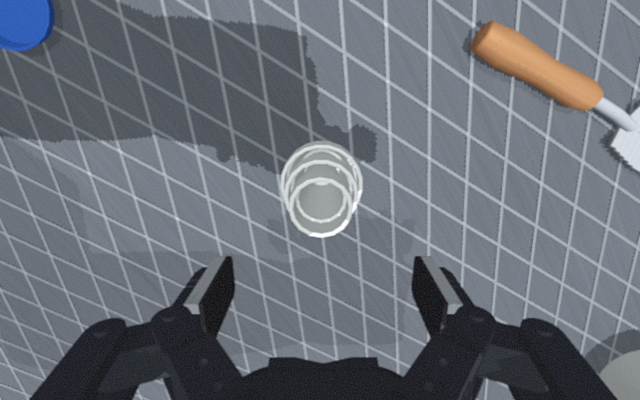

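Nest rim at (320,208), centred between the pads at x≈225 and 415. I'll centre the tool and lower to TCP z≈85.

Call:
{"method": "servo_tool", "body": {"targets": [{"gripper":0,"translation":[-1.4,-9.2,0],"roll":0},{"gripper":0,"translation":[0,0,25],"roll":0},{"gripper":0,"translation":[0,0,25],"roll":0},{"gripper":0,"translation":[0,0,10],"roll":0},{"gripper":0,"translation":[0,0,0],"roll":0},{"gripper":0,"translation":[0,0,0],"roll":0}]}}

```text
t: 3.0
eef_pos: [480.8, -235.5, 94.4]
ee_rot: [[0.841, -0.542, 0.001], [-0.542, -0.841, 0.002], [-0.0, -0.002, -1.0]]
wrist_force: [0.3, -0.6, -0.1]
grip_width: 0.996
```

```bash
python3 - <<'E'
from h import *
s=robot.sense(); print(s["t"],s["eef_pos"].round(1)); print(go(s,479.2,-237,86))
im=robot.grab_frame("wrist")[:,:,::-1]
cv2.imwrite("pics/w3.png",im[100:])
im=robot.grab_frame("side")[:,:,::-1]
cv2.imwrite("pics/s3.png",cv2.resize(im[150:300,220:400],None,fx=4,fy=4,interpolation=cv2.INTER_CUBIC))
E
```

```text
3.0 [ 480.8 -235.5   94.4]
[-0.6  2.2  8.4]
```

View pics/w3.png

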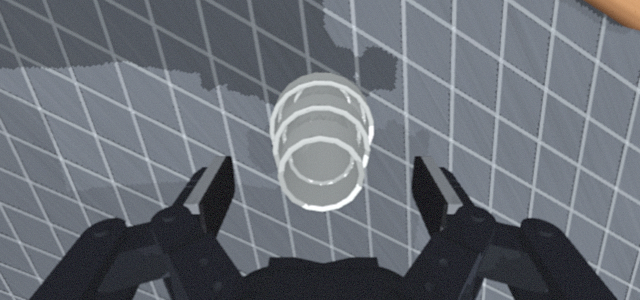

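View pics/s3.png

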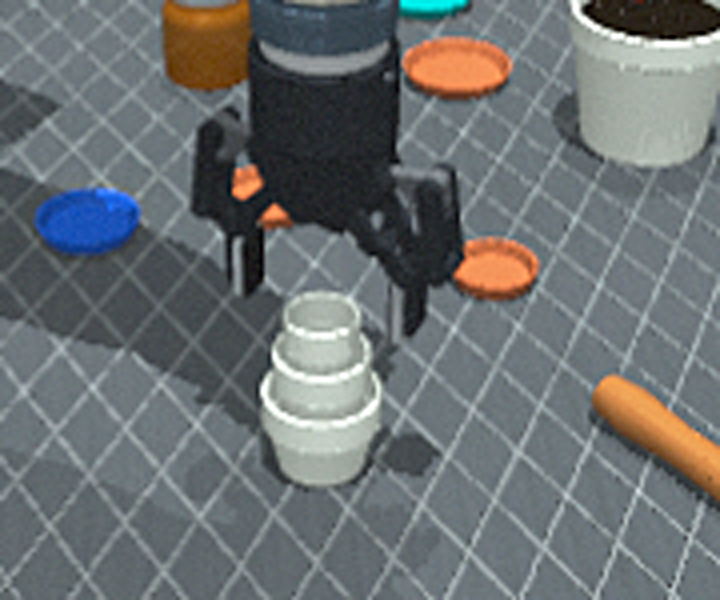

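The tips straddle the narrow rim, roughly level with it. I'll lower 8 mm and close part-way to see how far the tips swing down.

Call:
{"method": "servo_tool", "body": {"targets": [{"gripper":0,"translation":[-0.6,2.2,8],"roll":0},{"gripper":0.4,"translation":[0,0,0],"roll":0},{"gripper":0.4,"translation":[0,0,0],"roll":0},{"gripper":0.4,"translation":[0,0,0],"roll":0},{"gripper":0.4,"translation":[0,0,0],"roll":0}]}}

```text
t: 3.72
eef_pos: [479.3, -237.6, 86.8]
ee_rot: [[0.84, -0.542, 0.002], [-0.542, -0.84, 0.001], [0.002, -0.002, -1.0]]
wrist_force: [0.2, -0.7, 0.7]
grip_width: 0.599
```

```bash
python3 - <<'E'
from h import *
s=robot.sense(); print(s["t"],s["eef_pos"].round(1)); print(go(s,479.2,-237,86))
im=robot.grab_frame("wrist")[:,:,::-1]
cv2.imwrite("pics/w4.png",im[100:])
im=robot.grab_frame("side")[:,:,::-1]
cv2.imwrite("pics/s4.png",cv2.resize(im[190:290,250:370],None,fx=6,fy=6,interpolation=cv2.INTER_CUBIC))
E
```

```text
3.725 [ 479.3 -237.6   86.8]
[-0.4 -0.4  0.8]
```

View pics/w4.png

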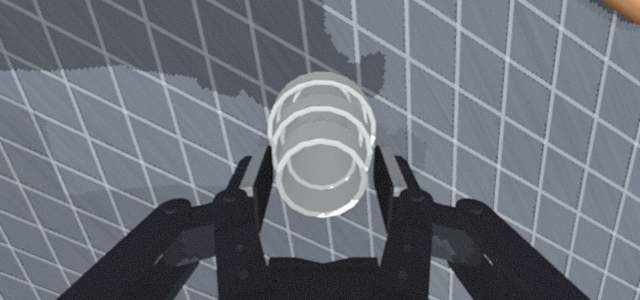

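View pics/s4.png

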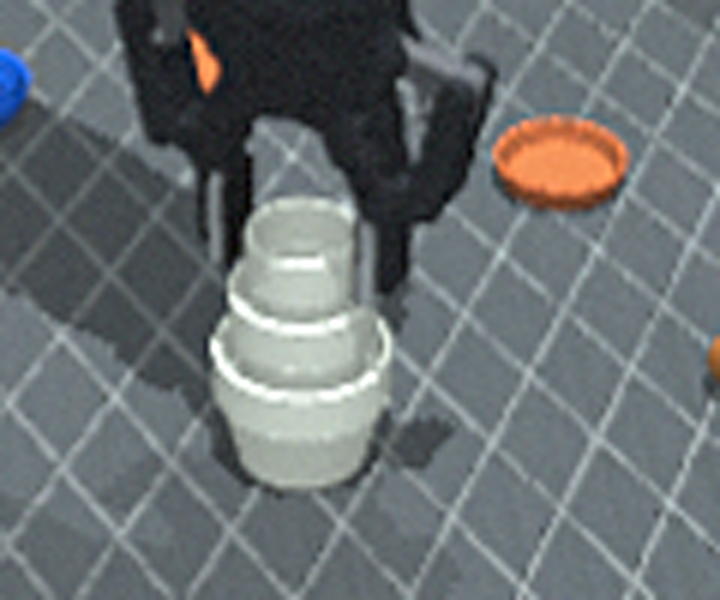

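```bash
python3 - <<'E'
from h import *
for z in (70,76,80,84,88,92): print(z,proj("side",[[479+.84*26,-237-.54*26,z],[479+.84*38,-237-.54*38,z]]).round(1).tolist())
E
```

```text
70 [[310.7, 242.5], [315.7, 244.1]]
76 [[310.7, 240.3], [315.7, 241.9]]
80 [[310.7, 238.8], [315.7, 240.4]]
84 [[310.7, 237.3], [315.8, 238.8]]
88 [[310.7, 235.7], [315.8, 237.3]]
92 [[310.8, 234.2], [315.8, 235.8]]
```

Tips at about z 84, above the middle pot's rim at 76. I'll close and lift.

Call:
{"method": "servo_tool", "body": {"targets": [{"gripper":0.7,"translation":[0,0,1],"roll":0},{"gripper":0.7,"translation":[0,0,0],"roll":0},{"gripper":0.7,"translation":[0,0,0],"roll":0},{"gripper":0.7,"translation":[0,0,0],"roll":0},{"gripper":0.7,"translation":[0,0,-15],"roll":0},{"gripper":0.7,"translation":[0,0,-15],"roll":0},{"gripper":0.7,"translation":[0,0,0],"roll":0}]}}

```text
t: 4.7
eef_pos: [479.6, -237.8, 119.1]
ee_rot: [[0.84, -0.542, 0.004], [-0.542, -0.84, -0.0], [0.003, -0.002, -1.0]]
wrist_force: [1.1, 0.2, -0.9]
grip_width: 0.473
```

```bash
python3 - <<'E'
from h import *
s=robot.sense(); print(s["t"],s["eef_pos"].round(1))
im=robot.grab_frame("side")[:,:,::-1]
cv2.imwrite("pics/s5.png",cv2.resize(im[170:290,250:370],None,fx=5,fy=5,interpolation=cv2.INTER_CUBIC))
E
```

```text
4.7 [ 479.6 -237.8  119.1]
```

View pics/s5.png

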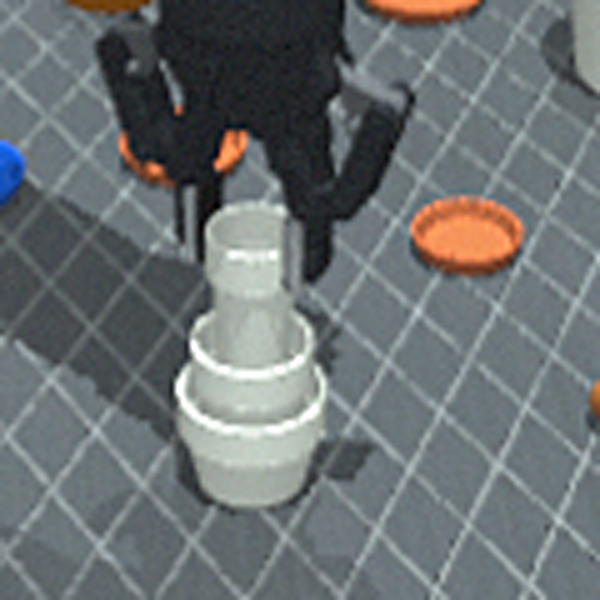

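Only the narrow pot came up. I'll lift it clear and carry it to the narrow saucer.

Call:
{"method": "servo_tool", "body": {"targets": [{"gripper":0.7,"translation":[0,0,-35],"roll":0},{"gripper":0.7,"translation":[0,0,-35],"roll":0},{"gripper":0.7,"translation":[2,-42,0],"roll":0},{"gripper":0.7,"translation":[2,-42,0],"roll":0},{"gripper":0.7,"translation":[2,-42,0],"roll":0},{"gripper":0.7,"translation":[2,-42,0],"roll":0},{"gripper":0.7,"translation":[2,-36,0],"roll":0},{"gripper":0.7,"translation":[0,0,0],"roll":0},{"gripper":0.7,"translation":[0,0,0],"roll":0}]}}

```text
t: 5.88
eef_pos: [600.4, -67.0, 187.3]
ee_rot: [[0.839, -0.544, -0.002], [-0.544, -0.839, 0.002], [-0.003, -0.001, -1.0]]
wrist_force: [-0.1, -0.8, -0.7]
grip_width: 0.469
```

```bash
python3 - <<'E'
from h import *
s=robot.sense(); print(s["t"],s["joints"].round(2),s["eef_pos"].round(1),s["ee_rot"].round(4).tolist()); print(go(s,603,-65.5))
im=robot.grab_frame("wrist")[:,:,::-1]
cv2.imwrite("pics/w6.png",im)
E
```

```text
5.875 [-0.25  0.37  0.05  1.25  0.    1.89] [600.4 -67.  187.3] [[0.8392, -0.5438, -0.0019], [-0.5438, -0.8392, 0.0021], [-0.0028, -0.0007, -1.0]]
[ 1.4 -2.7 -0. ]
```

View pics/w6.png

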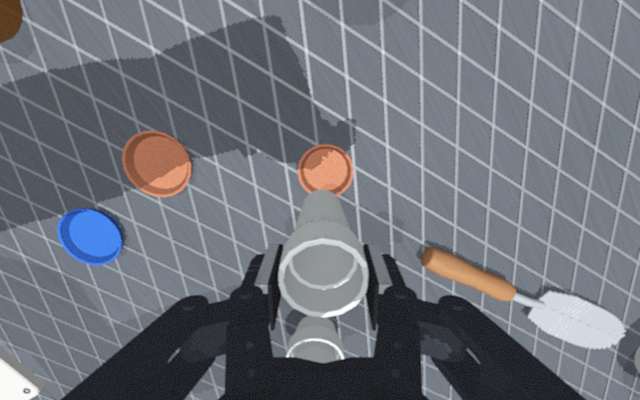

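Narrow saucer at about (325,171), pot held. I'll check both with overlays.

```bash
python3 - <<'E'
from h import *
s=robot.sense(); im=cv2.imread("pics/w6.png")
x,y=603,-65.5; e=s["eef_pos"]; z0=e[2]-78
zoomw(s,im,[(x,y,12,29),(x,y,12,26.5),(e[0],e[1],z0+92,21),(e[0],e[1],z0+72,21),(e[0],e[1],z0,14)],(325,220),6,(50,70*0+100 if 0 else 65*1),"pics/wz6.png") if 0 else zoomw(s,im,[(x,y,12,29),(e[0],e[1],z0+92,21),(e[0],e[1],z0,14)],(325,230),4,(70,95),"pics/wz6.png")
E
```

```text
(no output)
```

View pics/wz6.png

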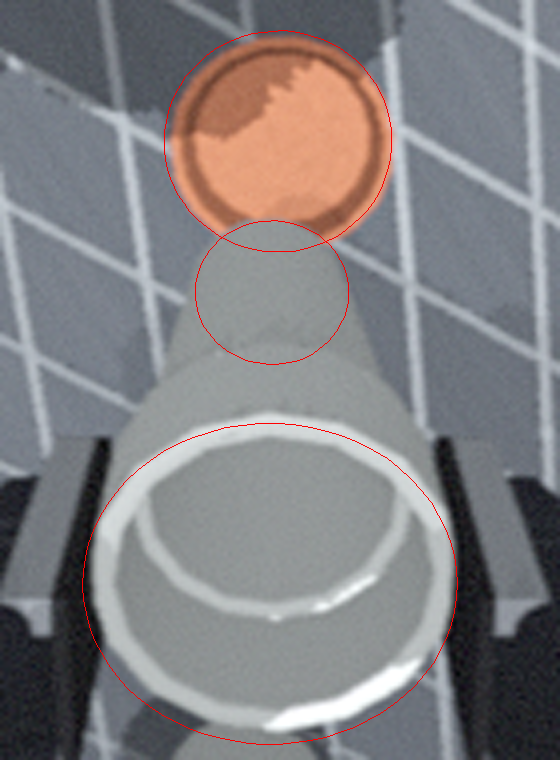

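Call:
{"method": "servo_tool", "body": {"targets": [{"gripper":0.7,"translation":[1.2,-2.7,25],"roll":0},{"gripper":0.7,"translation":[0,0,25],"roll":0},{"gripper":0.7,"translation":[0,0,25],"roll":0},{"gripper":0.7,"translation":[0,0,12],"roll":0},{"gripper":0.7,"translation":[0,0,0],"roll":0},{"gripper":0.7,"translation":[0,0,0],"roll":0}]}}

```text
t: 6.68
eef_pos: [601.1, -70.9, 100.2]
ee_rot: [[0.835, -0.55, 0.001], [-0.55, -0.835, 0.001], [0.0, -0.001, -1.0]]
wrist_force: [0.2, 0.7, 0.4]
grip_width: 0.474
```

```bash
python3 - <<'E'
from h import *
s=robot.sense(); e=s["eef_pos"];print(s["t"],e.round(1),s["wrist_force"].round(1)); print(go(s,603,-65.5,81))
im=cv2.resize(robot.grab_frame("side")[130:230,280:400,::-1],None,fx=6,fy=6,interpolation=cv2.INTER_CUBIC)
for z,r in ((e[2]-78,14),(e[2]-78+92,21)):
    p=((proj("side",circ(e[0],e[1],z,r))-[280,130]+.5)*6-.5).astype(int); cv2.polylines(im,[p.reshape(-1,1,2)],True,(0,0,255),1)
cv2.imwrite("pics/s7.png",im)
E
```

```text
6.675 [601.1 -70.9 100.2] [0.2 0.7 0.4]
[-1.4 -5.6 19.2]
```

View pics/s7.png

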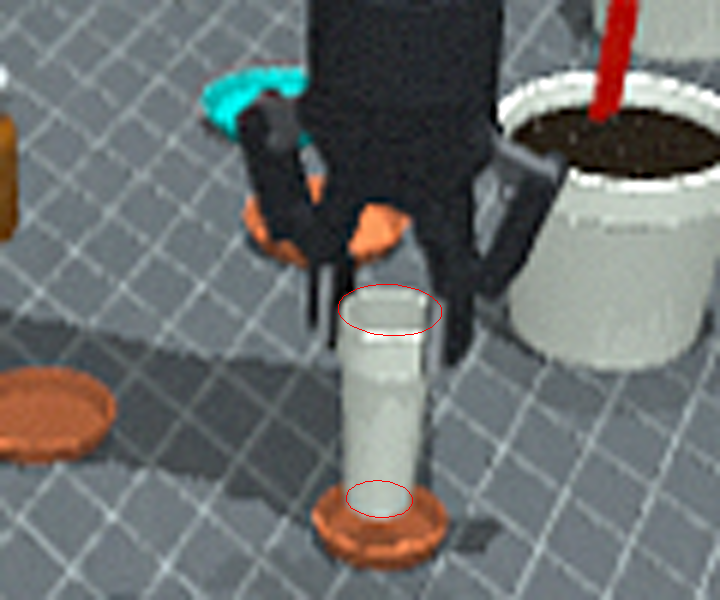

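Call:
{"method": "servo_tool", "body": {"targets": [{"gripper":0.7,"translation":[-1.4,-5.6,0],"roll":0},{"gripper":0.7,"translation":[0,0,7],"roll":0},{"gripper":0.7,"translation":[0,0,6],"roll":0},{"gripper":0.7,"translation":[0,0,0],"roll":0},{"gripper":0.7,"translation":[0,0,0],"roll":0}]}}

```text
t: 7.35
eef_pos: [603.8, -64.8, 87.6]
ee_rot: [[0.835, -0.55, 0.003], [-0.55, -0.835, 0.0], [0.002, -0.002, -1.0]]
wrist_force: [0.8, 0.3, -0.8]
grip_width: 0.476
```

```bash
python3 - <<'E'
from h import *
s=robot.sense(); e=s["eef_pos"];print(s["t"],e.round(1),s["wrist_force"].round(1)); print(go(s,603,-65.5,81))
im=cv2.resize(robot.grab_frame("side")[130:230,280:400,::-1],None,fx=6,fy=6,interpolation=cv2.INTER_CUBIC)
for z,r in ((e[2]-78,14),(e[2]-78+92,21)):
    p=((proj("side",circ(e[0],e[1],z,r))-[280,130]+.5)*6-.5).astype(int); cv2.polylines(im,[p.reshape(-1,1,2)],True,(0,0,255),1)
cv2.imwrite("pics/s8.png",im)
E
```

```text
7.35 [603.8 -64.8  87.6] [ 0.8  0.3 -0.8]
[-0.3  1.   6.6]
```

View pics/s8.png

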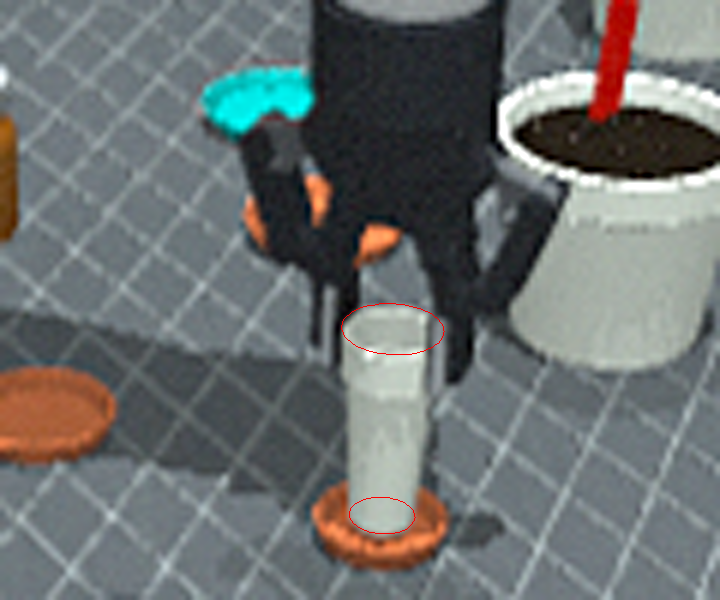

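Call:
{"method": "servo_tool", "body": {"targets": [{"gripper":0.7,"translation":[0,0,4],"roll":0},{"gripper":0.7,"translation":[0,0,0],"roll":0},{"gripper":0.7,"translation":[0,0,1.5],"roll":0},{"gripper":0.7,"translation":[0,0,0],"roll":0}]}}

```text
t: 7.9
eef_pos: [604.0, -65.0, 82.0]
ee_rot: [[0.835, -0.55, 0.003], [-0.55, -0.835, 0.0], [0.003, -0.002, -1.0]]
wrist_force: [-0.1, 0.5, -0.3]
grip_width: 0.472
```

Call:
{"method": "servo_tool", "body": {"targets": [{"gripper":0.7,"translation":[0,0,1],"roll":0},{"gripper":0.7,"translation":[0,0,0],"roll":0}]}}

```text
t: 8.15
eef_pos: [604.2, -64.9, 82.1]
ee_rot: [[0.835, -0.55, 0.005], [-0.55, -0.835, 0.0], [0.004, -0.003, -1.0]]
wrist_force: [-0.7, 0.3, 0.2]
grip_width: 0.472
```

Call:
{"method": "servo_tool", "body": {"targets": [{"gripper":0.7,"translation":[0,0,1.5],"roll":0},{"gripper":0.7,"translation":[0,0,0],"roll":0}]}}

```text
t: 8.4
eef_pos: [604.6, -64.8, 82.0]
ee_rot: [[0.835, -0.549, 0.007], [-0.55, -0.835, 0.0], [0.006, -0.004, -1.0]]
wrist_force: [-0.5, -0.3, -0.8]
grip_width: 0.469
```

z has stopped dropping and the tool is tilting slightly, so the pot is on the saucer floor. I'll release.

Call:
{"method": "servo_tool", "body": {"targets": [{"gripper":0.35,"translation":[0,0,0],"roll":0},{"gripper":0.25,"translation":[0,0,0],"roll":0},{"gripper":0.25,"translation":[0,0,0],"roll":0},{"gripper":0.25,"translation":[0,0,0],"roll":0}]}}

```text
t: 8.9
eef_pos: [604.5, -64.9, 81.3]
ee_rot: [[0.835, -0.55, 0.006], [-0.55, -0.835, 0.0], [0.005, -0.003, -1.0]]
wrist_force: [-0.2, 0.3, -0.6]
grip_width: 0.75
```

```bash
python3 - <<'E'
from h import *
s=robot.sense(); e=s["eef_pos"];print(s["t"],e.round(1),s["wrist_force"].round(1),s["ee_rot"].round(4).tolist())
im=cv2.resize(robot.grab_frame("side")[130:230,280:400,::-1],None,fx=6,fy=6,interpolation=cv2.INTER_CUBIC)
cv2.imwrite("pics/s9.png",im)
cv2.imwrite("pics/w9.png",robot.grab_frame("wrist")[:,:,::-1])
E
```

```text
8.9 [604.5 -64.9  81.3] [-0.2  0.3 -0.6] [[0.8354, -0.5496, 0.0059], [-0.5496, -0.8354, 0.0001], [0.0049, -0.0034, -1.0]]
```

View pics/s9.png

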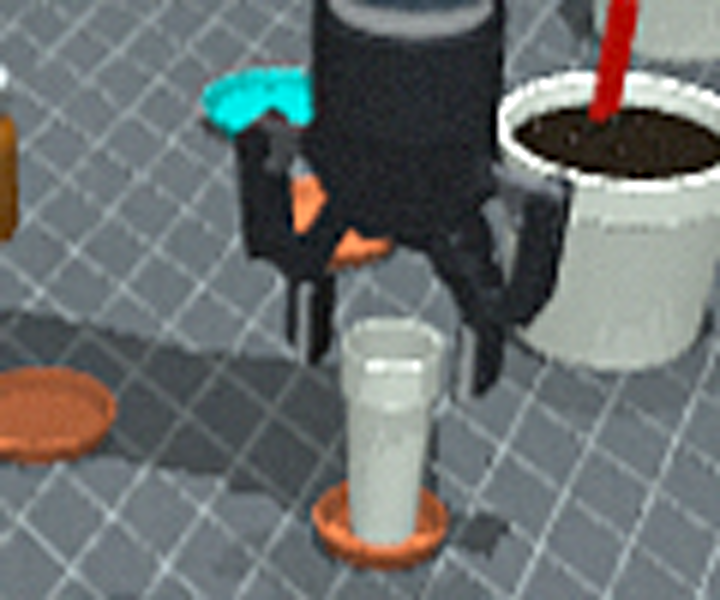

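View pics/w9.png

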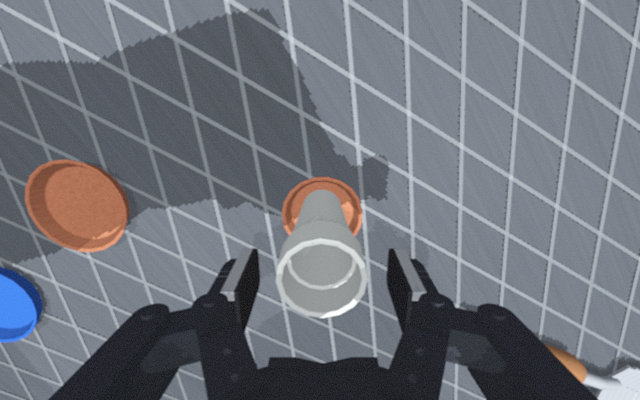

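The narrow pot stands upright and centred in its saucer. I'll retreat and return to the nest.

Call:
{"method": "servo_tool", "body": {"targets": [{"gripper":0.1,"translation":[0,0,-30],"roll":0},{"gripper":0,"translation":[0,0,-40],"roll":0},{"gripper":0,"translation":[0,0,-35],"roll":0},{"gripper":0,"translation":[-2,42,0],"roll":0},{"gripper":0,"translation":[-2,42,0],"roll":0},{"gripper":0,"translation":[-2,42,0],"roll":0},{"gripper":0,"translation":[-2,42,20],"roll":0},{"gripper":0,"translation":[-2,28,20],"roll":0},{"gripper":0,"translation":[0,0,0],"roll":0},{"gripper":0,"translation":[0,0,0],"roll":0}]}}

```text
t: 10.25
eef_pos: [485.7, -227.5, 148.9]
ee_rot: [[0.836, -0.549, 0.008], [-0.549, -0.836, -0.002], [0.008, -0.003, -1.0]]
wrist_force: [-0.3, 0.0, -0.1]
grip_width: 0.995
```

```bash
python3 - <<'E'
from h import *
s=robot.sense(); e=s["eef_pos"];print(s["t"],s["joints"].round(2),e.round(1),s["ee_rot"].round(4).tolist()); print(go(s,479.2,-237))
im=robot.grab_frame("wrist")[:,:,::-1].copy(); cv2.imwrite("pics/w10r.png",im)
x,y=479.2,-237
for z,r in ((76,27),(50,33)): cv2.polylines(im,[projw(s,circ(x,y,z,r)).astype(int).reshape(-1,1,2)],True,(0,0,255),1)
cv2.imwrite("pics/w10.png",im)
E
```

```text
10.25 [-0.6   0.27 -0.19  1.1   0.    1.56] [ 485.7 -227.5  148.9] [[0.8361, -0.5486, 0.008], [-0.5486, -0.8361, -0.0016], [0.0076, -0.0031, -1.0]]
[-0.2 11.5 -0. ]
```

View pics/w10.png

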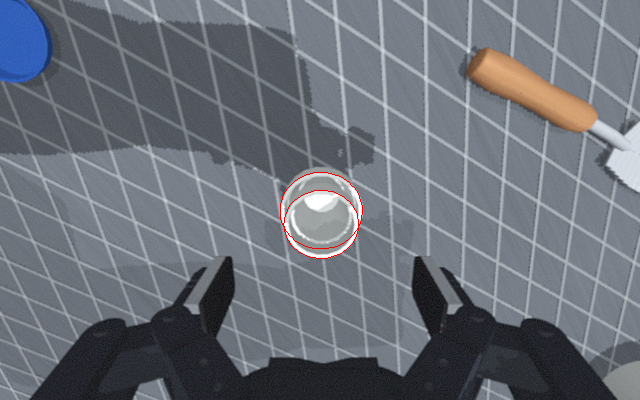

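The two remaining pots match the overlay. I'll centre and descend in stages.

Call:
{"method": "servo_tool", "body": {"targets": [{"gripper":0,"translation":[0,11,0],"roll":0},{"gripper":0,"translation":[0,0,25],"roll":0},{"gripper":0,"translation":[0,0,25],"roll":0},{"gripper":0,"translation":[0,0,12],"roll":0},{"gripper":0,"translation":[0,0,0],"roll":0},{"gripper":0,"translation":[0,0,0],"roll":0}]}}

```text
t: 11.05
eef_pos: [482.8, -237.2, 88.6]
ee_rot: [[0.839, -0.544, 0.013], [-0.544, -0.839, -0.005], [0.013, -0.003, -1.0]]
wrist_force: [-0.0, -0.1, -0.2]
grip_width: 1.0
```

```bash
python3 - <<'E'
from h import *
s=robot.sense(); e=s["eef_pos"];print(s["t"],e.round(1)); print(go(s,479.2,-237,62))
E
```

```text
11.05 [ 482.8 -237.2   88.6]
[-3.5  1.9 26.5]
```

Call:
{"method": "servo_tool", "body": {"targets": [{"gripper":0,"translation":[-3,2,0],"roll":0},{"gripper":0,"translation":[0,0,12],"roll":0},{"gripper":0,"translation":[0,0,12],"roll":0},{"gripper":0.25,"translation":[0,0,0],"roll":0},{"gripper":0.25,"translation":[0,0,0],"roll":0},{"gripper":0.25,"translation":[0,0,0],"roll":0}]}}

```text
t: 11.8
eef_pos: [479.8, -237.7, 64.0]
ee_rot: [[0.839, -0.544, 0.014], [-0.544, -0.839, -0.006], [0.015, -0.002, -1.0]]
wrist_force: [1.0, -0.5, 0.6]
grip_width: 0.754
```

```bash
python3 - <<'E'
from h import *
s=robot.sense(); print(s["t"],s["eef_pos"].round(1)); print(go(s,479.2,-237,62))
im=robot.grab_frame("wrist")[:,:,::-1]
cv2.imwrite("pics/w11.png",im[100:])
im=robot.grab_frame("side")[:,:,::-1]
cv2.imwrite("pics/s11.png",cv2.resize(im[190:290,250:370],None,fx=6,fy=6,interpolation=cv2.INTER_CUBIC))
for z in (50,54,58,62,66): print(z,proj("side",[[479+.84*32,-237-.54*32,z],[479+.84*42,-237-.54*42,z]]).round(1).tolist())
E
```

```text
11.8 [ 479.8 -237.7   64. ]
[-0.9 -0.2  2. ]
50 [[313.0, 250.7], [317.2, 252.1]]
54 [[313.1, 249.3], [317.2, 250.6]]
58 [[313.1, 247.8], [317.2, 249.1]]
62 [[313.1, 246.3], [317.3, 247.6]]
66 [[313.1, 244.8], [317.3, 246.2]]
```

View pics/w11.png

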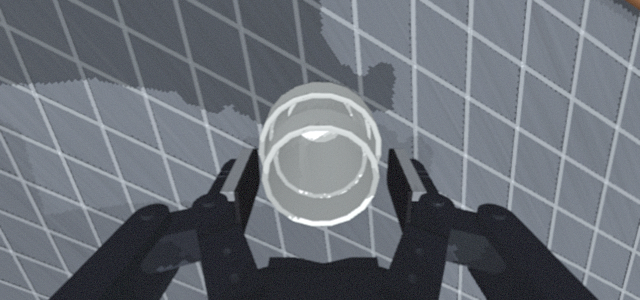

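View pics/s11.png

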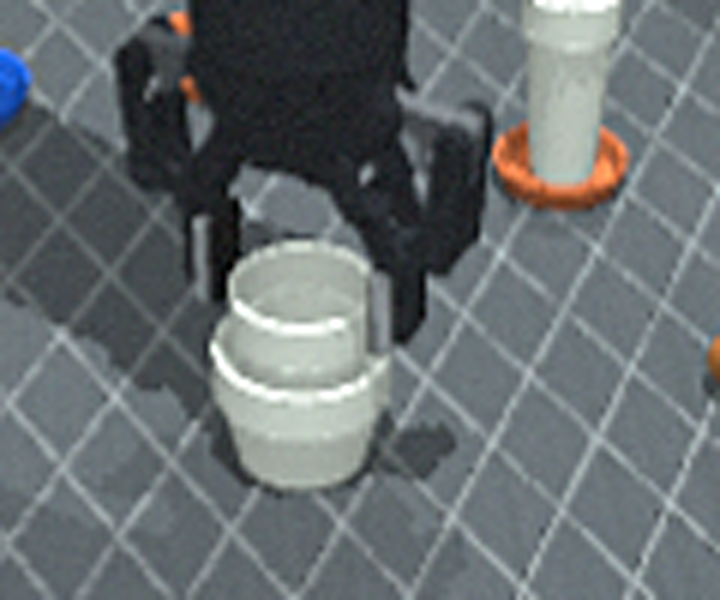

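Tips at about z 58, above the wide pot's rim. I'll close on the middle pot and lift.

Call:
{"method": "servo_tool", "body": {"targets": [{"gripper":0.55,"translation":[-0.6,0,1],"roll":0},{"gripper":0.55,"translation":[0,0,0],"roll":0},{"gripper":0.55,"translation":[0,0,0],"roll":0},{"gripper":0.55,"translation":[0,0,0],"roll":0},{"gripper":0.55,"translation":[0,0,-15],"roll":0},{"gripper":0.55,"translation":[0,0,-15],"roll":0},{"gripper":0.55,"translation":[0,0,0],"roll":0}]}}

```text
t: 12.78
eef_pos: [479.4, -237.5, 96.9]
ee_rot: [[0.839, -0.544, 0.016], [-0.544, -0.839, -0.008], [0.018, -0.002, -1.0]]
wrist_force: [0.1, 0.4, -0.9]
grip_width: 0.611
```

```bash
python3 - <<'E'
from h import *
s=robot.sense(); print(s["t"],s["eef_pos"].round(1))
im=robot.grab_frame("side")[:,:,::-1]
cv2.imwrite("pics/s12.png",cv2.resize(im[190:290,250:370],None,fx=6,fy=6,interpolation=cv2.INTER_CUBIC))
E
```

```text
12.775 [ 479.4 -237.5   96.9]
```

View pics/s12.png

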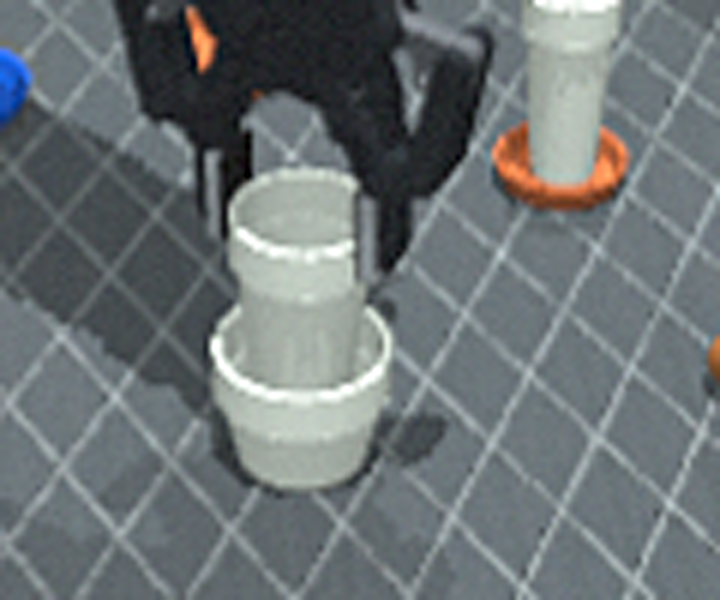

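Only the middle pot came up. I'll carry it to the middle saucer.

Call:
{"method": "servo_tool", "body": {"targets": [{"gripper":0.55,"translation":[0,0,-30],"roll":0},{"gripper":0.55,"translation":[0,0,-30],"roll":0},{"gripper":0.55,"translation":[-27,-36,0],"roll":0},{"gripper":0.55,"translation":[-27,-36,0],"roll":0},{"gripper":0.55,"translation":[-27,-36,0],"roll":0},{"gripper":0.55,"translation":[-27,-36,0],"roll":0},{"gripper":0.55,"translation":[-27,-36,0],"roll":0},{"gripper":0.55,"translation":[-20,-28,0],"roll":0},{"gripper":0.55,"translation":[0,0,0],"roll":0},{"gripper":0.55,"translation":[0,0,0],"roll":0}]}}

```text
t: 14.08
eef_pos: [459.5, 29.2, 153.1]
ee_rot: [[0.838, -0.545, 0.012], [-0.545, -0.838, -0.006], [0.013, -0.002, -1.0]]
wrist_force: [0.6, -0.1, 0.3]
grip_width: 0.614
```

```bash
python3 - <<'E'
from h import *
s=robot.sense(); e=s["eef_pos"];print(s["t"],s["joints"].round(2),e.round(1),s["ee_rot"].round(4).tolist()); print(go(s,462.8,33.8))
im=robot.grab_frame("wrist")[:,:,::-1].copy()
for x,y,z,r in ((462.8,33.8,12,35),(e[0],e[1],e[2]-59,19),(e[0],e[1],e[2]+13,27)): cv2.polylines(im,[projw(s,circ(x,y,z,r)).astype(int).reshape(-1,1,2)],True,(0,0,255),1)
cv2.imwrite("pics/w13.png",im)
E
```

```text
14.075 [-0.12  0.14 -0.35  1.06 -0.    2.03] [459.5  29.2 153.1] [[0.8383, -0.5451, 0.0122], [-0.5451, -0.8383, -0.0055], [0.0132, -0.002, -0.9999]]
[ 0.3 -5.7  0. ]
```

View pics/w13.png

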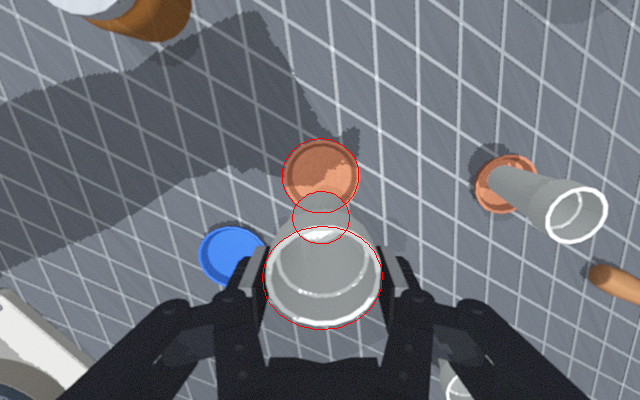

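The overlays fit the saucer at (321,175) and the held pot. Descending.

Call:
{"method": "servo_tool", "body": {"targets": [{"gripper":0.55,"translation":[0.3,-5.7,0],"roll":0},{"gripper":0.55,"translation":[0,0,25],"roll":0},{"gripper":0.55,"translation":[0,0,25],"roll":0},{"gripper":0.55,"translation":[0,0,20],"roll":0},{"gripper":0.55,"translation":[0,0,0],"roll":0},{"gripper":0.55,"translation":[0,0,0],"roll":0}]}}

```text
t: 14.88
eef_pos: [466.4, 29.9, 81.9]
ee_rot: [[0.834, -0.552, 0.014], [-0.552, -0.834, -0.006], [0.015, -0.003, -1.0]]
wrist_force: [1.0, 0.5, -0.6]
grip_width: 0.605
```

```bash
python3 - <<'E'
from h import *
s=robot.sense(); e=s["eef_pos"];print(s["t"],e.round(1)); print(go(s,462.8,33.8,62))
E
```

```text
14.875 [466.4  29.9  81.9]
[-5.4 -1.2 19.9]
```

Call:
{"method": "servo_tool", "body": {"targets": [{"gripper":0.55,"translation":[-5.2,-1.2,0],"roll":0},{"gripper":0.55,"translation":[0,0,7],"roll":0},{"gripper":0.55,"translation":[0,0,6],"roll":0},{"gripper":0.55,"translation":[0,0,0],"roll":0},{"gripper":0.55,"translation":[0,0,0],"roll":0}]}}

```text
t: 15.5
eef_pos: [463.6, 33.8, 69.6]
ee_rot: [[0.834, -0.552, 0.017], [-0.552, -0.834, -0.006], [0.018, -0.004, -1.0]]
wrist_force: [0.1, -0.4, -0.6]
grip_width: 0.612
```

```bash
python3 - <<'E'
from h import *
s=robot.sense(); e=s["eef_pos"];print(s["t"],e.round(1)); print(go(s,462.8,33.8,62))
im=robot.grab_frame("side")[:,:,::-1]
cv2.imwrite("pics/s14.png",cv2.resize(im[140:230,230:350],None,fx=6,fy=6,interpolation=cv2.INTER_CUBIC))
cv2.imwrite("pics/w14.png",robot.grab_frame("wrist")[100:,:,::-1])
E
```

```text
15.5 [463.6  33.8  69.6]
[-0.8  0.5  7.6]
```

View pics/s14.png

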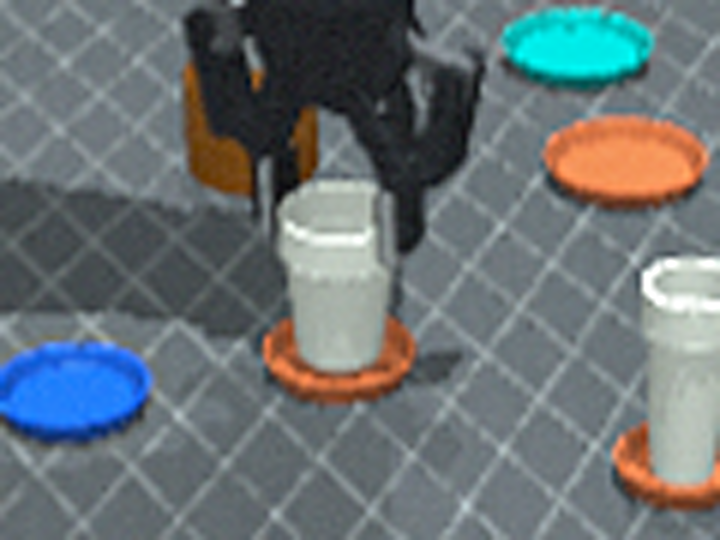

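View pics/w14.png

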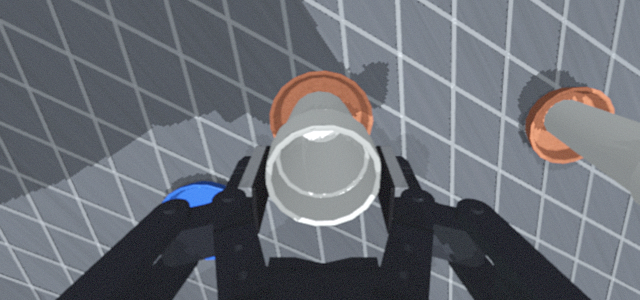

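The pot is over the centre of its saucer, about 7 mm above the floor. Lowering to contact.

Call:
{"method": "servo_tool", "body": {"targets": [{"gripper":0.55,"translation":[-0.8,0.5,4],"roll":0},{"gripper":0.55,"translation":[0,0,2],"roll":0},{"gripper":0.55,"translation":[0,0,0],"roll":0},{"gripper":0.55,"translation":[0,0,1],"roll":0},{"gripper":0.55,"translation":[0,0,0],"roll":0}]}}

```text
t: 16.23
eef_pos: [463.1, 34.0, 63.5]
ee_rot: [[0.834, -0.552, 0.019], [-0.552, -0.834, -0.006], [0.019, -0.006, -1.0]]
wrist_force: [-0.3, -0.6, -0.6]
grip_width: 0.609
```

Call:
{"method": "servo_tool", "body": {"targets": [{"gripper":0.55,"translation":[0,0,1.5],"roll":0},{"gripper":0.55,"translation":[0,0,0],"roll":0}]}}

```text
t: 16.48
eef_pos: [463.4, 34.3, 63.5]
ee_rot: [[0.834, -0.551, 0.021], [-0.551, -0.834, -0.005], [0.02, -0.007, -1.0]]
wrist_force: [-0.1, -0.9, -0.4]
grip_width: 0.607
```

z has stopped dropping, so the pot is on the floor. I'll release, then check.

Call:
{"method": "servo_tool", "body": {"targets": [{"gripper":0.3,"translation":[0,0,0],"roll":0},{"gripper":0.12,"translation":[0,0,0],"roll":0},{"gripper":0.12,"translation":[0,0,0],"roll":0},{"gripper":0.12,"translation":[0,0,0],"roll":0}]}}

```text
t: 16.98
eef_pos: [463.5, 34.2, 63.0]
ee_rot: [[0.834, -0.551, 0.02], [-0.552, -0.834, -0.005], [0.02, -0.007, -1.0]]
wrist_force: [-0.2, -0.0, -0.0]
grip_width: 0.884
```

```bash
python3 - <<'E'
from h import *
s=robot.sense(); e=s["eef_pos"];print(s["t"],e.round(1),s["ee_rot"].round(4).tolist())
im=robot.grab_frame("side")[:,:,::-1]
cv2.imwrite("pics/s15.png",cv2.resize(im[140:230,230:350],None,fx=6,fy=6,interpolation=cv2.INTER_CUBIC))
cv2.imwrite("pics/w15.png",robot.grab_frame("wrist")[100:,:,::-1])
E
```

```text
16.975 [463.5  34.2  63. ] [[0.8339, -0.5515, 0.0201], [-0.5515, -0.8342, -0.0053], [0.0197, -0.0067, -0.9998]]
```

View pics/s15.png

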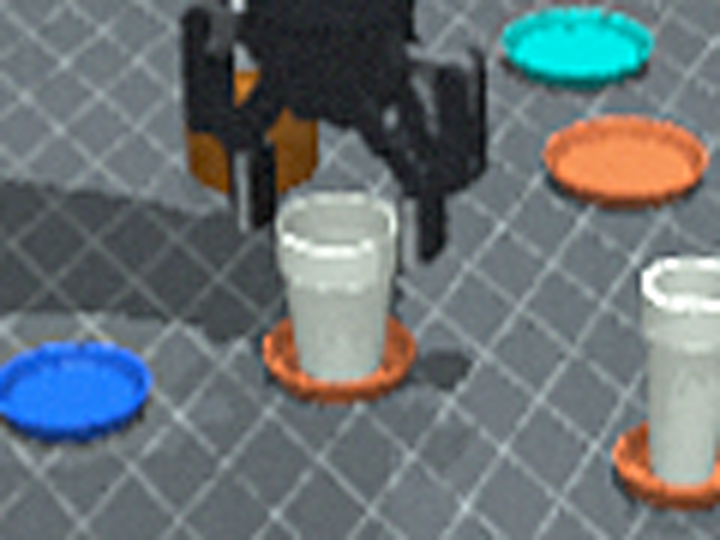

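View pics/w15.png

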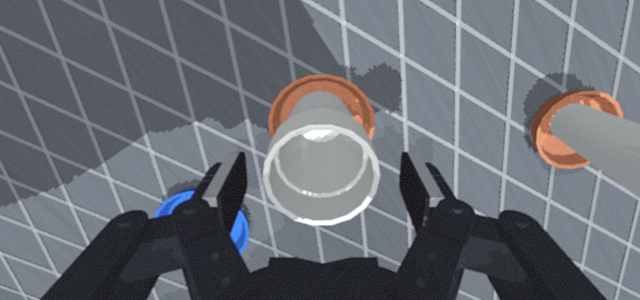

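The middle pot is standing in its saucer. Back for the wide pot.

Call:
{"method": "servo_tool", "body": {"targets": [{"gripper":0,"translation":[0,0,-30],"roll":0},{"gripper":0,"translation":[0,0,-40],"roll":0},{"gripper":0,"translation":[0,0,-20],"roll":0},{"gripper":0,"translation":[27,36,0],"roll":0},{"gripper":0,"translation":[27,36,0],"roll":0},{"gripper":0,"translation":[27,36,0],"roll":0},{"gripper":0,"translation":[27,36,0],"roll":0},{"gripper":0,"translation":[27,36,0],"roll":0},{"gripper":0,"translation":[20,28,0],"roll":0},{"gripper":0,"translation":[0,0,0],"roll":0},{"gripper":0,"translation":[0,0,0],"roll":0}]}}

```text
t: 18.45
eef_pos: [476.8, -231.7, 157.5]
ee_rot: [[0.835, -0.55, 0.021], [-0.55, -0.835, -0.005], [0.02, -0.007, -1.0]]
wrist_force: [-0.1, 0.1, -0.1]
grip_width: 0.999
```

```bash
python3 - <<'E'
from h import *
s=robot.sense(); e=s["eef_pos"];print(s["t"],s["joints"].round(2),e.round(1),s["ee_rot"].round(4).tolist()); print(go(s,479.2,-237))
im=robot.grab_frame("wrist")[:,:,::-1].copy()
x,y=479.2,-237
for z,r in ((50,33),): cv2.polylines(im,[projw(s,circ(x,y,z,r)).astype(int).reshape(-1,1,2)],True,(0,0,255),1)
cv2.imwrite("pics/w16.png",im)
E
```

```text
18.45 [-0.61  0.25 -0.2   1.1   0.01  1.54] [ 476.8 -231.7  157.5] [[0.8352, -0.5495, 0.0206], [-0.5495, -0.8355, -0.0052], [0.0201, -0.007, -0.9998]]
[4.9 3.1 0.1]
```

View pics/w16.png

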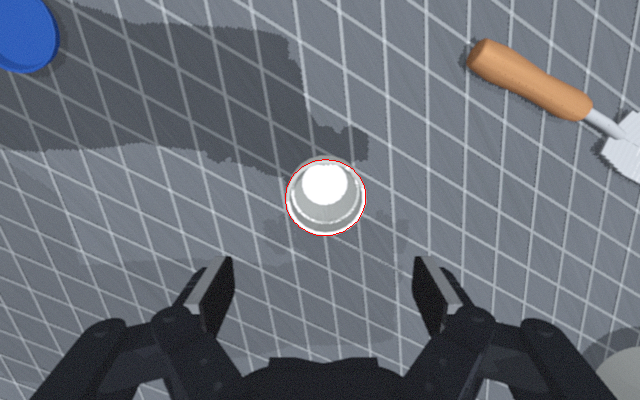

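Call:
{"method": "servo_tool", "body": {"targets": [{"gripper":0,"translation":[4.5,3,0],"roll":0},{"gripper":0,"translation":[0,0,30],"roll":0},{"gripper":0,"translation":[0,0,30],"roll":0},{"gripper":0,"translation":[0,0,20],"roll":0},{"gripper":0,"translation":[0,0,0],"roll":0},{"gripper":0,"translation":[0,0,0],"roll":0}]}}

```text
t: 19.25
eef_pos: [482.9, -234.1, 77.9]
ee_rot: [[0.839, -0.544, 0.024], [-0.544, -0.839, -0.007], [0.024, -0.007, -1.0]]
wrist_force: [0.1, 0.2, 0.8]
grip_width: 0.996
```

```bash
python3 - <<'E'
from h import *
s=robot.sense(); e=s["eef_pos"];print(s["t"],e.round(1)); print(go(s,479.2,-237,37))
E
```

```text
19.25 [ 482.9 -234.1   77.9]
[-2.5  4.7 40.8]
```

Call:
{"method": "servo_tool", "body": {"targets": [{"gripper":0,"translation":[-3.5,4.7,0],"roll":0},{"gripper":0,"translation":[0,0,8],"roll":0},{"gripper":0,"translation":[0,0,8],"roll":0},{"gripper":0,"translation":[0,0,0],"roll":0},{"gripper":0,"translation":[0,0,0],"roll":0}]}}

```text
t: 19.88
eef_pos: [478.1, -236.8, 62.6]
ee_rot: [[0.839, -0.543, 0.026], [-0.543, -0.839, -0.009], [0.027, -0.007, -1.0]]
wrist_force: [0.5, -0.2, -0.7]
grip_width: 1.003
```

```bash
python3 - <<'E'
from h import *
s=robot.sense(); e=s["eef_pos"];print(s["t"],e.round(1)); print(go(s,479.2,-237,37))
cv2.imwrite("pics/w17.png",robot.grab_frame("wrist")[100:,:,::-1])
E
```

```text
19.875 [ 478.1 -236.8   62.6]
[ 0.3 -0.3 25.6]
```

View pics/w17.png

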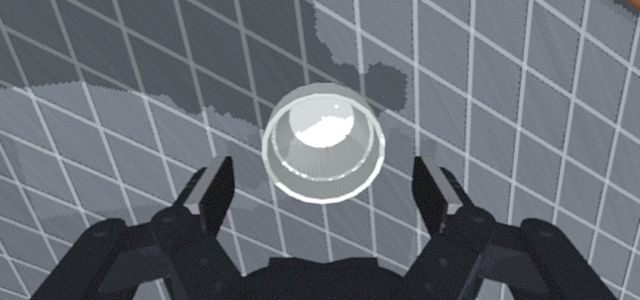

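Pot rim centred at about x 323 between the pads. I'll lower and grip.

Call:
{"method": "servo_tool", "body": {"targets": [{"gripper":0,"translation":[0,0,12],"roll":0},{"gripper":0,"translation":[0,0,11],"roll":0},{"gripper":0,"translation":[0,0,0],"roll":0},{"gripper":0,"translation":[0,0,0],"roll":0}]}}

```text
t: 20.42
eef_pos: [478.7, -236.9, 37.5]
ee_rot: [[0.839, -0.543, 0.026], [-0.543, -0.839, -0.009], [0.026, -0.007, -1.0]]
wrist_force: [0.9, 0.5, -0.3]
grip_width: 0.997
```

```bash
python3 - <<'E'
from h import *
s=robot.sense(); e=s["eef_pos"];print(s["t"],e.round(1)); print(go(s,479.2,-237,37))
im=robot.grab_frame("side")[:,:,::-1]
cv2.imwrite("pics/s18.png",cv2.resize(im[190:290,250:370],None,fx=6,fy=6,interpolation=cv2.INTER_CUBIC))
E
```

```text
20.425 [ 478.7 -236.9   37.5]
[ 0.5 -0.2  0.6]
```

View pics/s18.png

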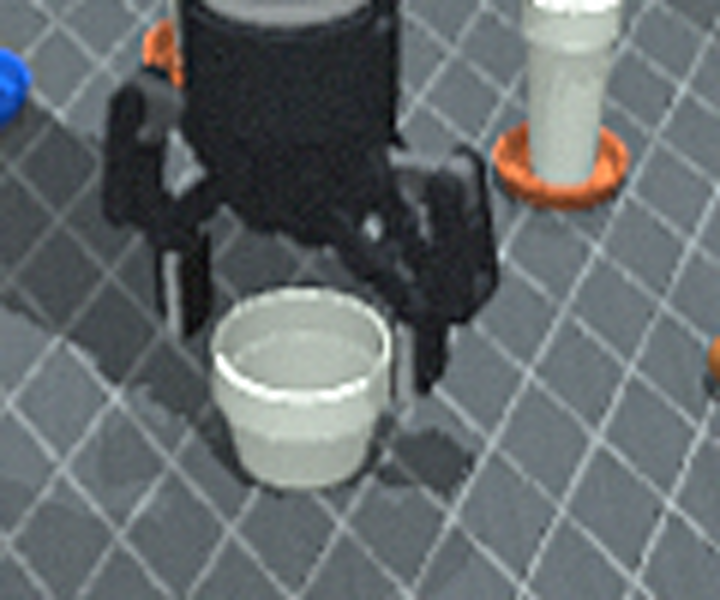

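Call:
{"method": "servo_tool", "body": {"targets": [{"gripper":0.45,"translation":[0,0,1],"roll":0},{"gripper":0.45,"translation":[0,0,0],"roll":0},{"gripper":0.45,"translation":[0,0,0],"roll":0},{"gripper":0.45,"translation":[0,0,0],"roll":0}]}}

```text
t: 20.98
eef_pos: [479.0, -237.2, 38.1]
ee_rot: [[0.839, -0.543, 0.028], [-0.543, -0.839, -0.01], [0.029, -0.007, -1.0]]
wrist_force: [-0.7, -0.2, -0.3]
grip_width: 0.751
```

Gripped. I'll lift and check before carrying.

Call:
{"method": "servo_tool", "body": {"targets": [{"gripper":0.45,"translation":[0,0,-12],"roll":0},{"gripper":0.45,"translation":[0,0,-35],"roll":0},{"gripper":0.45,"translation":[0,0,-40],"roll":0},{"gripper":0.45,"translation":[0,0,-40],"roll":0},{"gripper":0.45,"translation":[0,0,0],"roll":0}]}}

```text
t: 21.6
eef_pos: [475.3, -235.8, 171.6]
ee_rot: [[0.839, -0.543, 0.028], [-0.543, -0.839, -0.01], [0.029, -0.007, -1.0]]
wrist_force: [-0.0, -0.2, -1.0]
grip_width: 0.754
```

```bash
python3 - <<'E'
from h import *
s=robot.sense(); e=s["eef_pos"];print(s["t"],e.round(1),s["grip_width"]); print(go(s,618.2,208.4))
im=robot.grab_frame("side")[:,:,::-1]
cv2.imwrite("pics/s19.png",cv2.resize(im[170:290,250:370],None,fx=5,fy=5,interpolation=cv2.INTER_CUBIC))
E
```

```text
21.6 [ 475.3 -235.8  171.6] 0.7536308988140316
[-121.5 -450.5   -0.6]
```

View pics/s19.png

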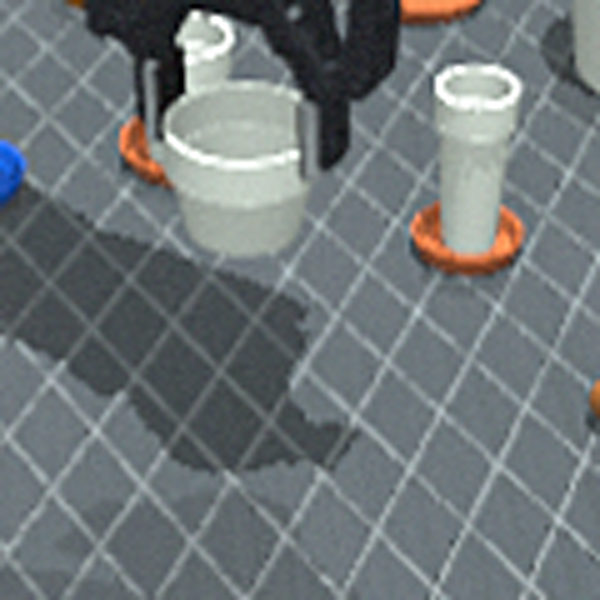

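Call:
{"method": "servo_tool", "body": {"targets": [{"gripper":0.45,"translation":[-12,-44,0],"roll":0},{"gripper":0.45,"translation":[-12,-44,0],"roll":0},{"gripper":0.45,"translation":[-12,-44,0],"roll":0},{"gripper":0.45,"translation":[-12,-44,0],"roll":0},{"gripper":0.45,"translation":[-12,-44,0],"roll":0},{"gripper":0.45,"translation":[-12,-44,0],"roll":0},{"gripper":0.45,"translation":[-12,-44,0],"roll":0},{"gripper":0.45,"translation":[-12,-44,0],"roll":0},{"gripper":0.45,"translation":[-12,-44,0],"roll":0},{"gripper":0.45,"translation":[-8,-30,0],"roll":0},{"gripper":0.45,"translation":[0,0,0],"roll":0},{"gripper":0.45,"translation":[0,0,0],"roll":0}]}}

```text
t: 23.15
eef_pos: [607.8, 198.1, 156.8]
ee_rot: [[0.838, -0.546, 0.006], [-0.546, -0.838, -0.009], [0.01, 0.004, -1.0]]
wrist_force: [-0.0, -0.4, -0.6]
grip_width: 0.75
```

```bash
python3 - <<'E'
from h import *
s=robot.sense(); e=s["eef_pos"];print(s["t"],s["joints"].round(2),e.round(1),s["ee_rot"].round(4).tolist()); print(go(s,618.2,208.4))
im=robot.grab_frame("wrist")[:,:,::-1].copy()
for x,y,z,r in ((618.2,208.4,12,42),(e[0],e[1],e[2]-38,24),(e[0],e[1],e[2]+12,33)): cv2.polylines(im,[projw(s,circ(x,y,z,r)).astype(int).reshape(-1,1,2)],True,(0,0,255),1)
cv2.imwrite("pics/w20.png",im)
E
```

```text
23.15 [ 0.19  0.44  0.08  1.21 -0.01  2.34] [607.8 198.1 156.8] [[0.8379, -0.5457, 0.0064], [-0.5457, -0.838, -0.0088], [0.0101, 0.0039, -0.9999]]
[  3.1 -14.3  -0. ]
```

View pics/w20.png

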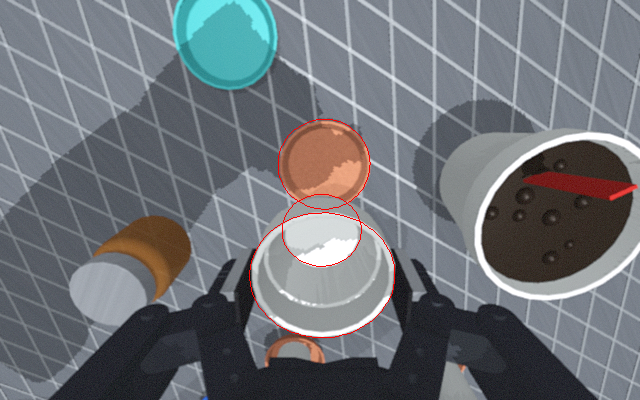

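The saucer overlay fits at (324,163) and the sown pot is well clear. Moving over the saucer and descending.

Call:
{"method": "servo_tool", "body": {"targets": [{"gripper":0.45,"translation":[3,-14,0],"roll":0},{"gripper":0.45,"translation":[0,0,25],"roll":0},{"gripper":0.45,"translation":[0,0,25],"roll":0},{"gripper":0.45,"translation":[0,0,25],"roll":0},{"gripper":0.45,"translation":[0,0,10],"roll":0},{"gripper":0.45,"translation":[0,0,0],"roll":0},{"gripper":0.45,"translation":[0,0,0],"roll":0}]}}

```text
t: 24.08
eef_pos: [623.2, 205.4, 72.2]
ee_rot: [[0.834, -0.551, 0.011], [-0.551, -0.834, -0.008], [0.014, -0.0, -1.0]]
wrist_force: [-0.1, -0.9, -0.0]
grip_width: 0.753
```

```bash
python3 - <<'E'
from h import *
s=robot.sense(); e=s["eef_pos"];print(s["t"],e.round(1),s["ee_rot"].round(4).tolist()); print(go(s,618.2,208.4,41))
E
```

```text
24.075 [623.2 205.4  72.2] [[0.8343, -0.5512, 0.0114], [-0.5511, -0.8344, -0.0075], [0.0137, -0.0, -0.9999]]
[-6.2  0.2 31.2]
```

Call:
{"method": "servo_tool", "body": {"targets": [{"gripper":0.45,"translation":[-6,0,0],"roll":0},{"gripper":0.45,"translation":[0,0,9],"roll":0},{"gripper":0.45,"translation":[0,0,9],"roll":0},{"gripper":0.45,"translation":[0,0,0],"roll":0},{"gripper":0.45,"translation":[0,0,0],"roll":0}]}}

```text
t: 24.7
eef_pos: [618.6, 209.1, 54.6]
ee_rot: [[0.834, -0.551, 0.014], [-0.551, -0.834, -0.007], [0.015, -0.002, -1.0]]
wrist_force: [-0.1, 0.4, -0.1]
grip_width: 0.748
```

```bash
python3 - <<'E'
from h import *
s=robot.sense(); e=s["eef_pos"];print(s["t"],e.round(1)); print(go(s,618.2,208.4,41))
im=robot.grab_frame("side")[:,:,::-1]
cv2.imwrite("pics/s21.png",cv2.resize(im[110:200,270:390],None,fx=6,fy=6,interpolation=cv2.INTER_CUBIC))
cv2.imwrite("pics/w21.png",robot.grab_frame("wrist")[100:,:,::-1])
E
```

```text
24.7 [618.6 209.1  54.6]
[-0.2  0.8 13.6]
```

View pics/s21.png

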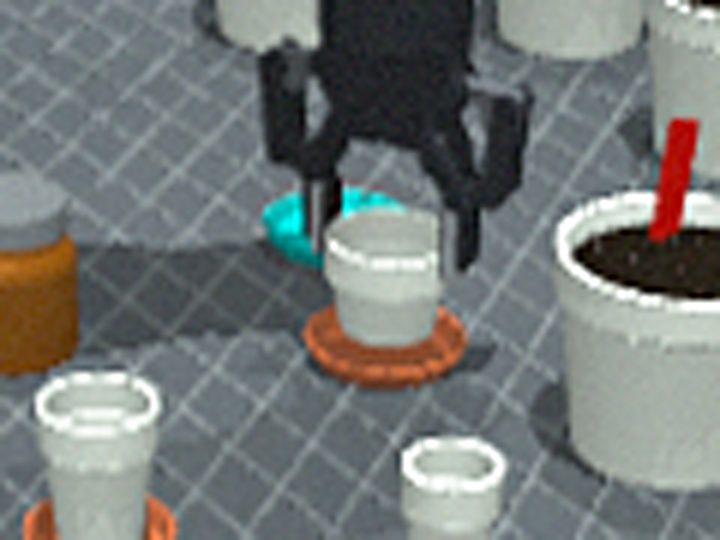

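View pics/w21.png

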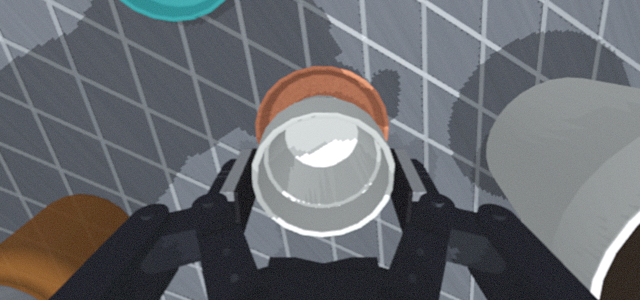

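Centred above the saucer. Lowering to contact.

Call:
{"method": "servo_tool", "body": {"targets": [{"gripper":0.45,"translation":[0,0.5,5],"roll":0},{"gripper":0.45,"translation":[0,0,4],"roll":0},{"gripper":0.45,"translation":[0,0,2],"roll":0},{"gripper":0.45,"translation":[0,0,0],"roll":0},{"gripper":0.45,"translation":[0,0,1.5],"roll":0},{"gripper":0.45,"translation":[0,0,0],"roll":0}]}}

```text
t: 25.55
eef_pos: [618.7, 208.5, 41.5]
ee_rot: [[0.834, -0.551, 0.014], [-0.551, -0.834, -0.007], [0.016, -0.002, -1.0]]
wrist_force: [-0.1, -0.4, -0.2]
grip_width: 0.753
```

Call:
{"method": "servo_tool", "body": {"targets": [{"gripper":0.45,"translation":[0,0,1],"roll":0},{"gripper":0.45,"translation":[0,0,0],"roll":0}]}}

```text
t: 25.8
eef_pos: [618.9, 208.6, 41.0]
ee_rot: [[0.834, -0.551, 0.015], [-0.551, -0.834, -0.007], [0.016, -0.003, -1.0]]
wrist_force: [-0.6, 0.8, -0.4]
grip_width: 0.747
```

Call:
{"method": "servo_tool", "body": {"targets": [{"gripper":0.45,"translation":[0,0,1],"roll":0},{"gripper":0.45,"translation":[0,0,0],"roll":0}]}}

```text
t: 26.05
eef_pos: [619.0, 208.6, 41.1]
ee_rot: [[0.834, -0.551, 0.016], [-0.551, -0.834, -0.007], [0.017, -0.003, -1.0]]
wrist_force: [-0.1, -0.7, -0.3]
grip_width: 0.751
```

On the floor at the expected z of 41. I'll release and check.

Call:
{"method": "servo_tool", "body": {"targets": [{"gripper":0.15,"translation":[0,0,0],"roll":0},{"gripper":0,"translation":[0,0,0],"roll":0},{"gripper":0,"translation":[0,0,0],"roll":0},{"gripper":0,"translation":[0,0,0],"roll":0}]}}

```text
t: 26.55
eef_pos: [619.0, 208.6, 40.6]
ee_rot: [[0.834, -0.551, 0.016], [-0.551, -0.834, -0.007], [0.017, -0.003, -1.0]]
wrist_force: [0.2, 0.5, 0.2]
grip_width: 1.0
```

```bash
python3 - <<'E'
from h import *
im=robot.grab_frame("side")[:,:,::-1]
cv2.imwrite("pics/s22.png",cv2.resize(im[110:200,270:390],None,fx=6,fy=6,interpolation=cv2.INTER_CUBIC))
cv2.imwrite("pics/w22.png",robot.grab_frame("wrist")[100:,:,::-1])
E
```

```text
(no output)
```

View pics/s22.png

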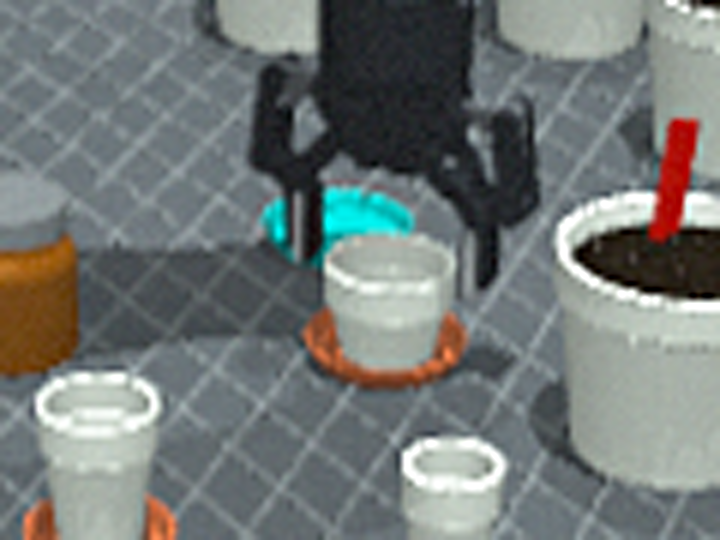

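View pics/w22.png

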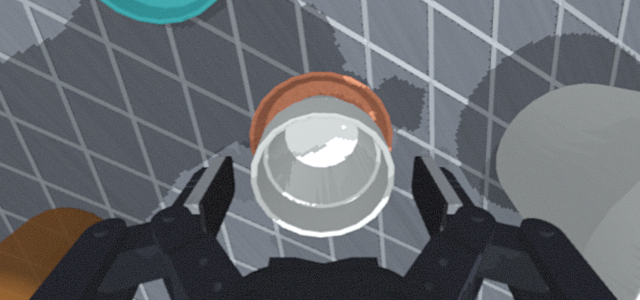

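The wide pot is upright in its saucer. Retreating upward.

Call:
{"method": "servo_tool", "body": {"targets": [{"gripper":0,"translation":[0,0,-20],"roll":0},{"gripper":0,"translation":[0,0,-40],"roll":0},{"gripper":0,"translation":[0,0,-45],"roll":0},{"gripper":0,"translation":[0,0,-45],"roll":0},{"gripper":0,"translation":[0,0,-40],"roll":0},{"gripper":0,"translation":[-30,40,0],"roll":0},{"gripper":0,"translation":[-30,40,0],"roll":0},{"gripper":0,"translation":[-30,40,0],"roll":0},{"gripper":0,"translation":[0,0,0],"roll":0},{"gripper":0,"translation":[0,0,0],"roll":0},{"gripper":0,"translation":[0,0,0],"roll":0},{"gripper":0,"translation":[0,0,0],"roll":0}]}}

```text
t: 28.15
eef_pos: [473.2, 158.5, 234.8]
ee_rot: [[0.834, -0.551, 0.019], [-0.551, -0.834, -0.006], [0.019, -0.005, -1.0]]
wrist_force: [-0.2, -0.0, -0.2]
grip_width: 1.0
```

```bash
python3 - <<'E'
from h import *
P={"narrow":((603,-65.5),92,21,14,29),"middle":((462.8,33.8),72,27,19,35),"wide":((618.2,208.4),50,33,24,42)}
for n in("top","side"):
    im=robot.grab_frame(n)[:,:,::-1].copy(); cv2.imwrite(f"pics/f_{n}.png",im)
    for (x,y),h,r,f,sr in P.values():
        for z,q in((12,sr),(3+h,r)): cv2.polylines(im,[(proj(n,circ(x,y,z,q))*16).astype(int).reshape(-1,1,2)],True,(0,0,255),1,cv2.LINE_AA,4)
    a,b=((120,260),(180,420)) if n=="top" else ((110,250),(220,420))
    cv2.imwrite(f"pics/fz_{n}.png",cv2.resize(im[a[0]:a[1],b[0]:b[1]],None,fx=3.3,fy=3.3,interpolation=cv2.INTER_CUBIC))
cv2.imwrite("pics/f_w.png",robot.grab_frame("wrist")[:,:,::-1])
s=robot.sense();print(s["t"],s["eef_pos"].round(1))
for n in("top","side"):
    im=cv2.imread(f"pics/f_{n}.png").astype(int); o=cv2.imread(f"pics/{n}0.png").astype(int)
    d=np.abs(im-o).max(2); cv2.imwrite(f"pics/d_{n}.png",np.clip(d*2,0,255).astype(np.uint8))
E
```

```text
28.3 [473.  158.4 234.7]
```

View pics/fz_top.png

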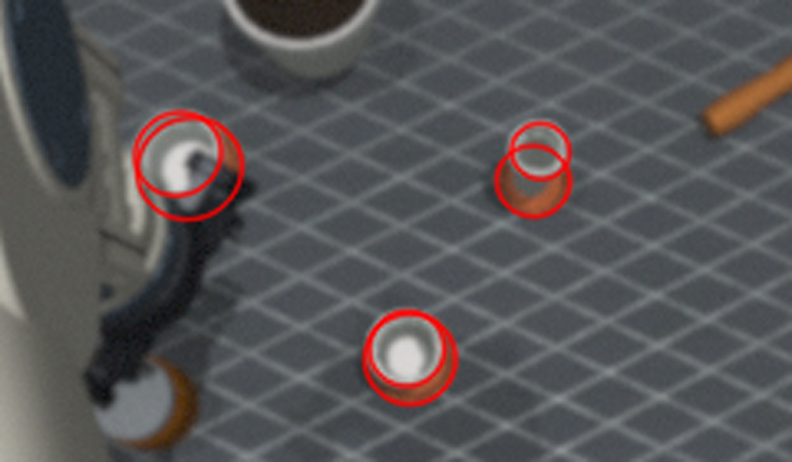

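View pics/fz_side.png

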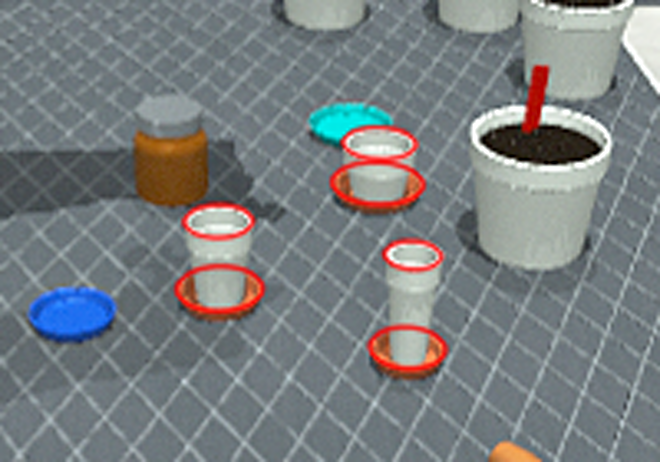

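View pics/d_top.png

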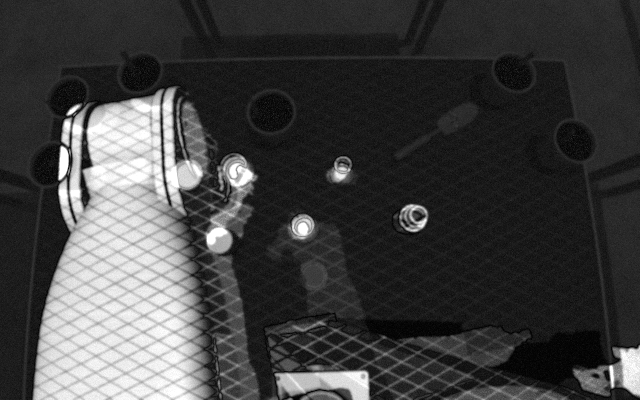

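View pics/f_side.png

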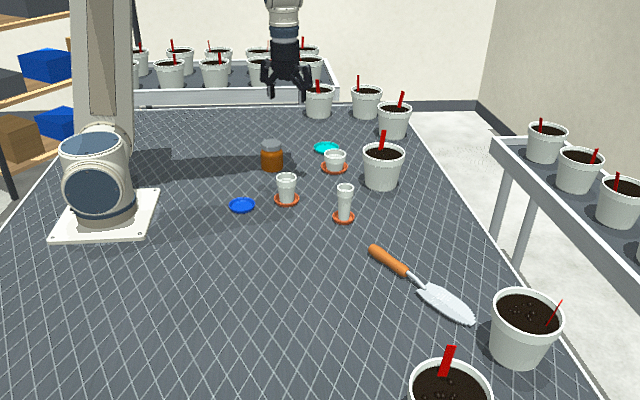

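All the rims match the model circles drawn at the saucers' original positions. The sown pot, jar and trowel show no shift in the side view. Handing in.

```bash
python3 - <<'E'
from rig import robot
print(robot.hand_in())
E
```

```text
the job is handed in; nothing more can be done
None
```

I took the nest apart and stood each pot upright in its own saucer: the narrow pot first, then the middle, then the wide. I handed the job in at about 28 s, with the arm clear of everything.

- **Pots and saucers:** In the final side view, all three pots are upright. Their rims and the saucer rims line up within about 1–2 px with circles drawn at the positions I measured at the start. The top view agrees, except that the gripper partly hides the wide pot there.
- **Bystanders:** The sown pot and trowel show no shift between the first and last pictures. The jar looks unmoved in the side view. The top-view comparison shows only a brightness change on its lid, so it doesn't settle the matter there.
- **Contact on placing:** The wrist force reading never rose above noise. I judged that each pot was down by its height no longer dropping and by how it looked before and after release.
- **Tool tilt:** The tool drifted by up to about 1.7° during the work. I couldn't command that away, and it had no visible effect on the placings.

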